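Strip the air manifold for service

ROBOT

A 6-joint arm with a two-finger parallel gripper is mounted at the origin on the work surface. World frame = base frame: x ahead of the robot, y to its left, z up, the work surface at z = 0. Lengths are in m, angles in degrees, forces in N, time in s.
With the tool pointing down it reaches from about 0.25 to 0.725 m from the base axis. Payload 9.7 kg.
Tool frame: the origin (TCP) lies at the very end of the fingers, on their centre line; the grasp point (between the pads) lies 19 mm behind it; z points along the fingers, y is the line along which they close (so a half turn about z gives the same grasp; the last joint's range is limited). The gripper opens to 85 mm and grips with 20 to 120 N. Pads are 22 mm wide; open, the fingers measure 114 mm over their backs; the gripper's body (76 mm by 85 mm) begins 54 mm behind the grasp point. The pads swing forward as they close: fully open they stand 13 mm farther back than shut.
Start: joints at [76.776, 4.979, 10.078, 95.1, 0, 90], TCP at [0.126, 0.535, 0.231] pointing down, gripper open.
Joint ranges: [-179.16, 179.16], [-48.56, 103.87], [-65.8, 70.77], [-126.05, 130.52], [-82.76, 87.17], [-180, 180]. Speed limits (degrees/s): [127.2, 127.2, 147.25, 180, 180, 180].

INTERFACE

Orientations are given as [roll, pitch, yaw] about the fixed x, y, z axes, in that order (R = Rz(yaw) Ry(pitch) Rx(roll)).
In Python, from workcell import telemetry, optics, workorder gives the robot as it stands.
- The arm moves only by the shell command python3 -m handwheel 'ROWS' [FORCE]. ROWS is JSON, a list of rows, each an object of numbers: "tx", "ty", "tz": the shift along the tool's x, y, z in m; "ax", "ay", "az": the turn, a rotation vector about the tool's x, y, z in degrees; "jaw": the gripper command: -1 is shut, 1 is fully open, values between are in proportion. A call has exactly 10 rows; each row shifts and turns the commanded pose from where the row before left it, along the tool's axes as they then stand; what a row does not reach is not made up. A row lasts 1/8 s, in which the tool goes at most 62.5 mm and 10.7 degrees, less where a joint would pass 70% of its speed; a pose out of reach is approached as far as the arm can. A call is refused whole if a number of a shift passes 0.0625 or a number of a turn 10.7, either way. A call with a gripper value outside its range is refused whole. The fingers move at their own pace and stop on an object; FORCE is the grip in N (left out, the last holds). Time passes only in rows, so rows that do not move let the fingers close, or fill a call up. It gives the time, the measured TCP pose, the force, the opening and the grip force at its end, in the units of the state.
- telemetry.get_obs(): the state, without advancing time (a new reading comes with each control period).
- optics.camera(name): name is "scene" or "side" or "wrist"; returns a dict with "color" (420x560x3 uint8, red, green, blue), "K" (3x3 intrinsics, pixels), "extrinsics" (4x4, takes a point from camera to world coordinates); the wrist camera has in their place "mount" (4x4, takes a point from camera to tool coordinates, whose origin is the TCP and whose axes are the flange's). Camera axes: x right, y down, z forward; pixel columns grow to the right and rows downward; lengths in m; the calibration is good to about 2 mm. A picture is of the moment at which its call begins: read the wrist's pose just before it. There is no depth.
- workorder.job_done(): hands the job in; it is judged then, once.
The state is a dict: "time": time; "q": joint angles; "qd": joint speeds; "joint_efforts": joint torques, N m; "ee_pos": TCP position; "tcp_rot": TCP orientation; "wrist_force": force on the tool from outside, world axes, zero at the start; "torque": the same for the moment, N m; "opening": finger opening in m; "grasp_force": force on a finger pad.
Only numpy, scipy, OpenCV 4.12 (cv2) and the standard library are available. Lean on these libraries where they do the work, as an engineer would, in place of code of your own. Each camera call takes 0.05 s, during which the arm holds its last target. There are 200 camera calls.

TASK

Book the job by aiming the scanner squarely at the barcode on the job card from about 90 mm and holding it still for a second or two; then switch the manifold's air valve off by pushing its lever right over. After that free every tube from its push-fit outlet by holding the collet ring down while drawing the tube up, gripping the thin-walled tubes with less than 30 N and never dropping them, and put them in the tray; leave the scanner lying level on its mat and leave the label roll, the carton and the knife alone.

Things in the scene. Friction and masses are not known exactly. Their poses are not given: they have to be found in the camera images.
- valve (a joint): toggle lever of the manifold's air valve, black ball on an 80 mm rod, on the manifold's -y end. 0 rad: leaning 0.5 rad to the manifold's -x (air on); 1.0 rad: leaning 0.5 rad to its +x (air off). Stiff: stays where it is left; pushing the ball takes under 2 N
- valve_tip (a point): centre of the valve lever's ball (26 mm across, about 112 mm above the bench); moves with the lever, pivot 80 mm below it along the rod. The ball stands 61 mm to the -y side of outlet1
- manifold: fixed aluminium bar 64 x 290 x 20 mm flat on the bench, origin at its underside; carries four push-fit outlets in a row along its y axis, at y = -84, -28, 28, 84 mm, and the valve at y = -145 mm
- outlet1 (a point): outlet 1: on its axis, at the height of the top face of its collet ring when the ring is up (54 mm above the bench); fixed, axes as the manifold's. Grey collet ring 44 mm across, 27 mm hole, 5 mm thick, 9 mm above a black housing 38 mm square
- outlet2 (a point): outlet 2: on its axis, at the height of the top face of its collet ring when the ring is up (54 mm above the bench); fixed, axes as the manifold's. Grey collet ring 44 mm across, 27 mm hole, 5 mm thick, 9 mm above a black housing 38 mm square
- outlet3 (a point): outlet 3: on its axis, at the height of the top face of its collet ring when the ring is up (54 mm above the bench); fixed, axes as the manifold's. Grey collet ring 44 mm across, 27 mm hole, 5 mm thick, 9 mm above a black housing 38 mm square
- outlet4 (a point): outlet 4: on its axis, at the height of the top face of its collet ring when the ring is up (54 mm above the bench); fixed, axes as the manifold's. Grey collet ring 44 mm across, 27 mm hole, 5 mm thick, 9 mm above a black housing 38 mm square
- collet1 (a joint): how far the collet ring of outlet 1 is pressed down, m: 0 up, 0.008 fully down. Spring: 2 N to start, about 6 N fully down. Inner jaws hold the tube by its collar until the ring is 5 mm down; once the tube has risen 3 mm with the ring down they no longer hold it, even if the ring then rises with the fingers: fingertips straddling the tube can press the ring, grip the tube there and lift. Let go, the ring rises
- collet2 (a joint): how far the collet ring of outlet 2 is pressed down, m: 0 up, 0.008 fully down. Spring: 2 N to start, about 6 N fully down. Inner jaws hold the tube by its collar until the ring is 5 mm down; once the tube has risen 3 mm with the ring down they no longer hold it, even if the ring then rises with the fingers: fingertips straddling the tube can press the ring, grip the tube there and lift. Let go, the ring rises
- collet3 (a joint): how far the collet ring of outlet 3 is pressed down, m: 0 up, 0.008 fully down. Spring: 2 N to start, about 6 N fully down. Inner jaws hold the tube by its collar until the ring is 5 mm down; once the tube has risen 3 mm with the ring down they no longer hold it, even if the ring then rises with the fingers: fingertips straddling the tube can press the ring, grip the tube there and lift. Let go, the ring rises
- collet4 (a joint): how far the collet ring of outlet 4 is pressed down, m: 0 up, 0.008 fully down. Spring: 2 N to start, about 6 N fully down. Inner jaws hold the tube by its collar until the ring is 5 mm down; once the tube has risen 3 mm with the ring down they no longer hold it, even if the ring then rises with the fingers: fingertips straddling the tube can press the ring, grip the tube there and lift. Let go, the ring rises
- tube1_mid (a point): tube in outlet 1 at the start (may be absent: outlet then empty): centre, half-way up. Thin-walled aluminium tube 16 mm across, 70 mm long, a 22 mm collar over the lowest 6 mm, z towards its plain end; 40 g. Fitted, it stands upright, its centre 1 mm above the outlet point, its plain end 36 mm above the ring, loose by 1.5 mm sideways. Crushed by a grip above 30 N
- tube2_mid (a point): tube in outlet 2 at the start (may be absent: outlet then empty): centre, half-way up. Thin-walled aluminium tube 16 mm across, 70 mm long, a 22 mm collar over the lowest 6 mm, z towards its plain end; 40 g. Fitted, it stands upright, its centre 1 mm above the outlet point, its plain end 36 mm above the ring, loose by 1.5 mm sideways. Crushed by a grip above 30 N
- tube3_mid (a point): tube in outlet 3 at the start (may be absent: outlet then empty): centre, half-way up. Thin-walled aluminium tube 16 mm across, 70 mm long, a 22 mm collar over the lowest 6 mm, z towards its plain end; 40 g. Fitted, it stands upright, its centre 1 mm above the outlet point, its plain end 36 mm above the ring, loose by 1.5 mm sideways. Crushed by a grip above 30 N
- tube4_mid (a point): tube in outlet 4 at the start (may be absent: outlet then empty): centre, half-way up. Thin-walled aluminium tube 16 mm across, 70 mm long, a 22 mm collar over the lowest 6 mm, z towards its plain end; 40 g. Fitted, it stands upright, its centre 1 mm above the outlet point, its plain end 36 mm above the ring, loose by 1.5 mm sideways. Crushed by a grip above 30 N
- scanner_mid (a point): hand-held barcode scanner, centre, half-way up, 200 g. Lies level on its underside, nose to its own +x. Body 50 mm wide (y), 38 mm tall, heavy below, from 65 mm behind to 40 mm ahead of this point; black nose 56 mm wide ahead of that to 67 mm, in its upper 20 mm
- window (a point): the scanner's reading window under its nose: 60 mm ahead (+x) of the scanner's centre, 3 mm below it. z is the reading direction: ahead and down, 60 degrees below level while the scanner is level; y is the scanner's y
- label (a point): centre of the 80 x 46 mm barcode label on the job-card stand, 63 mm above the bench. z points squarely out: 60 degrees above level, to the stand's -x (robot's side); y along its length. It is read 50 to 140 mm from the window, within 16 mm of the beam's middle, square within 0.3 rad (also scanner y to label y), still for 1 s. A level scanner is square when its heading is the stand's
- stand: fixed steel job-card stand, foot 70 x 100 mm, tilted card 60 x 100 mm, top edge 77 mm above the bench; origin under its foot's centre, x pointing away from the reading side
- mat: fixed black rubber mat 170 x 90 x 3 mm, the scanner's place; origin at its underside's centre, long side along x
- tray: loose grey open plastic tray 140 x 220 x 32 mm, walls and floor 4 mm, 0.6 kg; origin at its underside's centre, long side along y
- roll: bystander: upright roll of labels, 76 mm across, 50 mm high; origin at its underside
- carton: bystander: closed carton 80 x 110 x 60 mm; origin at its underside
- knife: bystander: sheathed work knife lying along its y, 210 mm long, 24 mm wide, 18 mm high; origin at its underside
There are look-alikes about, which are no part of the job. Leave any blue or red look-alike of the part that bears tube1_mid alone.

How it is judged:
By the outcome, as a careful person would: the job done as asked, in the order asked, and still so for the second after the job is handed in, with the robot touching nothing.
Of tube1, tube2, tube3, tube4 only 3 to 4 are there at a start; the rules pass over those that are not, and their reading is None.
At some moment in a run one of scanner, tray may be knocked a few centimetres aside while the robot is not near it.
It also fails if it takes over 210 s, if anything falls off the work surface, if the arm or the gripper's body presses on something with over 40 N, if the wrist force passes 120 N, or if a joint passes its speed limit or range.

## Working session

There is one attempt and no reset: what is moved stays moved. The work goes in short steps, Python scripts to look and compute and a shell command to move; the robot and the scene stay as the last step left them, time stands still between calls to the robot, and variables do not carry over. Pictures are saved under pics/ and viewed, at most 14 in all, crops included, and the job is handed in when it is done.

```bash
mkdir -p pics; cat > h.py <<'E'
import numpy as np, cv2, sys
from scipy.spatial.transform import Rotation as R
from workcell import telemetry, optics, workorder
def snap(name,fn):
    o=telemetry.get_obs(); c=optics.camera(name); cv2.imwrite('pics/'+fn+'.png',c['color'][:,:,::-1])
    if name=='wrist':
        T=np.eye(4);T[:3,:3]=R.from_euler('xyz',o['tcp_rot'],degrees=True).as_matrix();T[:3,3]=o['ee_pos'];E=T@np.array(c['mount'])
    else: E=np.array(c['extrinsics'])
    np.savez('pics/'+fn+'.npz',K=np.array(c['K']),E=E); return c
def ray(fn,u,v):
    d=np.load('pics/'+fn+'.npz'); r=d['E'][:3,:3]@np.linalg.solve(d['K'],[u,v,1.]); return d['E'][:3,3],r
def at(fn,u,v,z):
    p,r=ray(fn,u,v); return np.round(p+r*(z-p[2])/r[2],4)
def px(fn,P):
    d=np.load('pics/'+fn+'.npz'); q=d['K']@(d['E'][:3,:3].T@(np.array(P)-d['E'][:3,3])); return np.round(q[:2]/q[2],1)
def st():
    o=telemetry.get_obs(); print(o['time'],np.round(o['ee_pos'],4),np.round(o['tcp_rot'],2),'F',np.round(o['wrist_force'],1),'op',o['opening'],'g',o['grasp_force'],'q',np.round(o['q'],1))
    return o
E
python3 - <<'E'
from h import *
o=st()
a=snap('scene','s0')['color'];b=snap('side','d0')['color'];w=snap('wrist','w0')['color']
for n in('s0','d0','w0'):
    d=np.load(f'pics/{n}.npz');print(n,np.round(d['K'],1).tolist(),np.round(d['E'],3).tolist())
cv2.imwrite('pics/s0b.png',cv2.resize(a[:,:,::-1],(800,600),interpolation=cv2.INTER_CUBIC))
cv2.imwrite('pics/d0b.png',cv2.resize(b[:,:,::-1],(800,600),interpolation=cv2.INTER_CUBIC))
E
```

```text
0.0 [0.1258 0.5352 0.2306] [-179.92    0.    166.78] F [-0.2 -0.1  0.5] op 0.0851708696567757 g 0.0 q [76.8  5.  10.  95.1 -0.  90. ]
s0 [[514.2, 0.0, 285.6], [0.0, 514.2, 208.4], [0.0, 0.0, 1.0]] [[-0.379, 0.532, -0.757, 1.397], [0.926, 0.208, -0.317, 0.311], [-0.011, -0.821, -0.571, 0.743], [0.0, 0.0, 0.0, 1.0]]
d0 [[418.1, 0.0, 287.1], [0.0, 418.1, 216.0], [0.0, 0.0, 1.0]] [[-0.971, -0.176, 0.16, 0.374], [-0.237, 0.706, -0.668, 0.641], [0.004, -0.687, -0.727, 0.81], [0.0, 0.0, 0.0, 1.0]]
w0 [[303.3, 0.0, 283.0], [0.0, 303.3, 204.4], [0.0, 0.0, 1.0]] [[0.23, 0.928, 0.294, 0.05], [0.973, -0.219, -0.07, 0.553], [-0.0, 0.302, -0.953, 0.374], [0.0, 0.0, 0.0, 1.0]]
```

View pics/s0b.png

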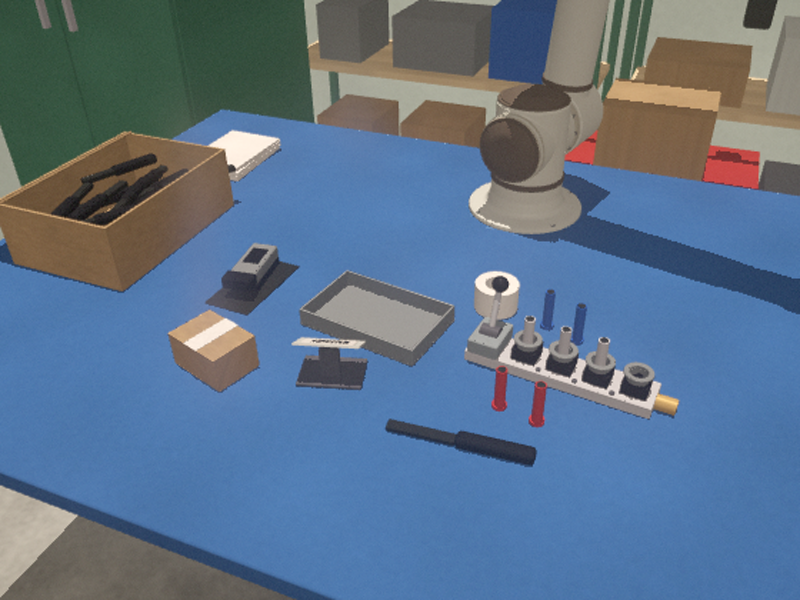

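View pics/d0b.png

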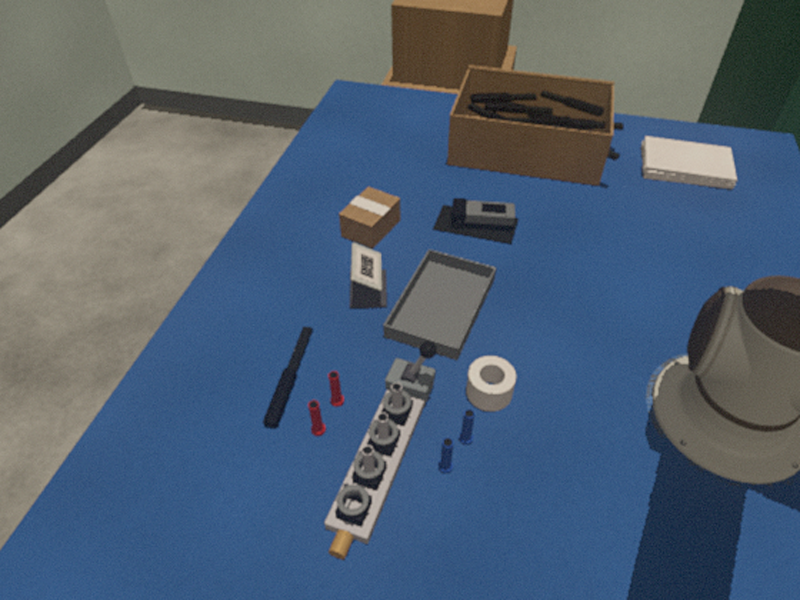

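The scene shows the three tubes in outlets 1–3, at (530,325), (565,335) and (602,348). Outlet 4 at (638,378) is empty. The valve ball is at (500,284). The scanner is on its mat at (252,268), the label at (330,343) and the tray at (378,315). The blue and red tubes standing free on the bench are look-alikes; only the grey ones fit the description.

```bash
python3 - <<'E'
from h import *
k=.7
def tri(a,b):
    (p,r),(q,s)=ray('s0',a[0]*k,a[1]*k),ray('d0',b[0]*k,b[1]*k)
    t=np.linalg.lstsq(np.c_[r,-s],q-p,rcond=None)[0]
    A=p+r*t[0];B=q+s*t[1];return np.round((A+B)/2,4),np.round(np.linalg.norm(A-B),4)
for n,a,b in [('ball',(500,284),(428,350)),('t1top',(530,319),(396,386)),('t2top',(566,330),(382,418)),('t3top',(603,341),(367,451)),('ring4',(638,373),(352,498)),('label',(330,343),(367,265)),('trayL',(303,312),(495,266)),('trayTop',(348,273),(431,254)),('trayR',(453,312),(386,330)),('trayBot',(412,351),(459,346)),('scnback',(265,247),(514,208))]:
    print(n,*tri(a,b))
for n,a in [('mat1',(208,300)),('mat2',(248,311)),('mat3',(298,266)),]: print('scene',n,at('s0',a[0]*k,a[1]*k,.003))
for n,a in [('mat1',(435,230)),('mat2',(446,208)),('mat3',(513,241)),]: print('side',n,at('d0',a[0]*k,a[1]*k,.003))
def crop(fn,x0,y0,x1,y1,out,s):
    im=cv2.imread(f'pics/{fn}.png')[y0:y1,x0:x1]; return cv2.resize(im,None,fx=s,fy=s,interpolation=cv2.INTER_CUBIC)
A=crop('s0',135,160,265,280,'',3);B=crop('d0',235,130,365,250,'',3)
C=crop('s0',320,185,450,295,'',3);D=crop('d0',225,235,355,345,'',3)
im=np.vstack([np.hstack([A,B])[:,:780],np.hstack([C,D])[:,:780]]);print(im.shape)
cv2.imwrite('pics/m0.png',im[:600]) if im.shape[0]<=600 else cv2.imwrite('pics/m0.png',cv2.resize(im,(676,598)))
E
```

```text
ball [0.4806 0.0808 0.1158] 0.0006
t1top [0.5157 0.1386 0.0895] 0.0017
t2top [0.5212 0.1947 0.0875] 0.0002
t3top [0.5269 0.2496 0.0868] 0.0007
ring4 [0.5341 0.3044 0.0508] 0.0019
label [ 0.643  -0.133   0.0603] 0.0038
trayL [ 0.4207 -0.3217 -0.0727] 0.0224
trayTop [ 0.5254 -0.1536  0.1031] 0.0092
trayR [0.5568 0.0354 0.0975] 0.0098
trayBot [ 0.4556 -0.083  -0.073 ] 0.0207
scnback [ 0.4007 -0.3978  0.0379] 0.009
scene mat1 [ 0.5514 -0.4247  0.003 ]
scene mat2 [ 0.5541 -0.3406  0.003 ]
scene mat3 [ 0.3952 -0.3314  0.003 ]
side mat1 [ 0.555  -0.3354  0.003 ]
side mat2 [ 0.5474 -0.416   0.003 ]
side mat3 [ 0.3897 -0.3396  0.003 ]
(690, 780, 3)
```

View pics/m0.png

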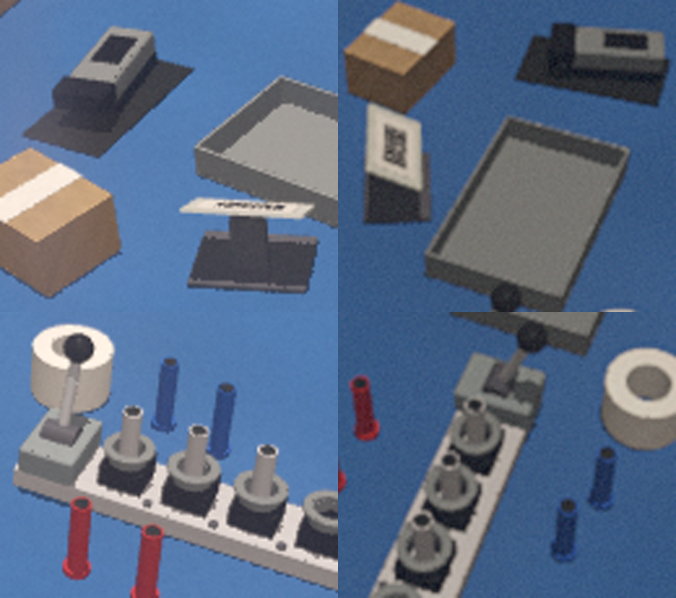

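```bash
python3 -m handwheel '[{"tx":-0.03,"az":3.1},{"tx":-0.06,"az":6.2},{"tx":-0.06,"az":6.2},{"tx":-0.06,"az":6.2},{"tx":-0.06,"az":6.2},{"tx":-0.06,"az":6.2},{"tx":-0.06,"az":6.2},{"tx":-0.06,"az":6.2},{"tx":-0.06,"az":6.2},{"tx":-0.06,"az":6.2}]' ; python3 -m handwheel '[{"tx":-0.06,"az":6.2},{"tx":-0.06,"az":6.2},{"tx":-0.06,"az":6.2},{"tx":-0.06,"az":6.2},{"tx":-0.06,"az":6.2},{"tx":-0.06,"az":6.2},{"tx":-0.06,"az":6.2},{"tx":-0.06,"az":6.2},{"tx":-0.03,"az":3.1},{}]'; python3 -c "from h import *;st()"
```

```text
0.15 [0.1258 0.5352 0.2307] [-179.94    0.    166.78] F [ 0.2  0.  -0.5] op 0.0853779700988352 g 0.0 q [76.8  5.  10.  95.1 -0.  90. ]$[0]: bad value
$[0]: bad value
```

```bash
python3 -m handwheel '[{"tx":-0.03,"ty":0,"tz":0,"ax":0,"ay":0,"az":3.1,"jaw":1},{"tx":-0.06,"ty":0,"tz":0,"ax":0,"ay":0,"az":6.2,"jaw":1},{"tx":-0.06,"ty":0,"tz":0,"ax":0,"ay":0,"az":6.2,"jaw":1},{"tx":-0.06,"ty":0,"tz":0,"ax":0,"ay":0,"az":6.2,"jaw":1},{"tx":-0.06,"ty":0,"tz":0,"ax":0,"ay":0,"az":6.2,"jaw":1},{"tx":-0.06,"ty":0,"tz":0,"ax":0,"ay":0,"az":6.2,"jaw":1},{"tx":-0.06,"ty":0,"tz":0,"ax":0,"ay":0,"az":6.2,"jaw":1},{"tx":-0.06,"ty":0,"tz":0,"ax":0,"ay":0,"az":6.2,"jaw":1},{"tx":-0.06,"ty":0,"tz":0,"ax":0,"ay":0,"az":6.2,"jaw":1},{"tx":-0.06,"ty":0,"tz":0,"ax":0,"ay":0,"az":6.2,"jaw":1}]'; python3 -m handwheel '[{"tx":-0.06,"az":6.2,"jaw":1},{"tx":-0.06,"az":6.2,"jaw":1},{"tx":-0.06,"az":6.2,"jaw":1},{"tx":-0.06,"az":6.2,"jaw":1},{"tx":-0.06,"az":6.2,"jaw":1},{"tx":-0.06,"az":6.2,"jaw":1},{"tx":-0.06,"az":6.2,"jaw":1},{"tx":-0.06,"az":6.2,"jaw":1},{"tx":-0.03,"az":3.1,"jaw":1},{"jaw":1}]'; python3 -c "from h import *;st()"
```

```text
time: 1.4
ee_pos: [0.5469, 0.1853, 0.2307]
tcp_rot: [-180.0, 0.0, 107.7]
wrist_force: [1.3, 0.4, -0.2]
opening: 0.0856
grasp_force: 0.0
1.4 [0.5469 0.1853 0.2307] [-179.96    0.    107.67] F [ 1.3  0.4 -0.2] op 0.08556258116747853 g 0.0 q [18.7  8.9 14.3 95.5 -0.  91. ]$[0]: bad value
```

```bash
python3 -c "
from h import *
snap('wrist','wm')"
python3 -m handwheel '[{"tx":-0.06,"ty":0,"tz":0,"ax":0,"ay":0,"az":6.2,"jaw":1},{"tx":-0.06,"ty":0,"tz":0,"ax":0,"ay":0,"az":6.2,"jaw":1},{"tx":-0.06,"ty":0,"tz":0,"ax":0,"ay":0,"az":6.2,"jaw":1},{"tx":-0.06,"ty":0,"tz":0,"ax":0,"ay":0,"az":6.2,"jaw":1},{"tx":-0.06,"ty":0,"tz":0,"ax":0,"ay":0,"az":6.2,"jaw":1},{"tx":-0.06,"ty":0,"tz":0,"ax":0,"ay":0,"az":6.2,"jaw":1},{"tx":-0.06,"ty":0,"tz":0,"ax":0,"ay":0,"az":6.2,"jaw":1},{"tx":-0.06,"ty":0,"tz":0,"ax":0,"ay":0,"az":7,"jaw":1},{"tx":-0.06,"ty":0,"tz":0,"ax":0,"ay":0,"az":10,"jaw":1},{"tx":-0.03,"ty":0,"tz":0,"ax":0,"ay":0,"az":10,"jaw":1}]'
python3 -m handwheel '[{"tx":-0.03,"ty":0,"tz":0,"ax":0,"ay":0,"az":10,"jaw":1},{"tx":0,"ty":0,"tz":0,"ax":0,"ay":0,"az":10,"jaw":1},{"tx":0,"ty":0,"tz":0,"ax":0,"ay":0,"az":10,"jaw":1},{"tx":0,"ty":0,"tz":0,"ax":0,"ay":0,"az":0,"jaw":1},{"tx":0,"ty":0,"tz":0,"ax":0,"ay":0,"az":0,"jaw":1},{"tx":0,"ty":0,"tz":0,"ax":0,"ay":0,"az":0,"jaw":1},{"tx":0,"ty":0,"tz":0,"ax":0,"ay":0,"az":0,"jaw":1},{"tx":0,"ty":0,"tz":0,"ax":0,"ay":0,"az":0,"jaw":1},{"tx":0,"ty":0,"tz":0,"ax":0,"ay":0,"az":0,"jaw":1},{"tx":0,"ty":0,"tz":0,"ax":0,"ay":0,"az":0,"jaw":1}]'
python3 -c "
from h import *
st();snap('wrist','w1');snap('scene','s1')"
```

```text
time: 2.7
ee_pos: [0.4608, -0.3522, 0.2307]
tcp_rot: [-180.0, 0.0, 37.0]
wrist_force: [-0.2, -0.3, -0.5]
opening: 0.0855
grasp_force: 0.0
time: 3.95
ee_pos: [0.4387, -0.3682, 0.2313]
tcp_rot: [180.0, -0.0, 7.5]
wrist_force: [0.5, 0.6, 1.0]
opening: 0.0855
grasp_force: 0.0
3.95 [ 0.4387 -0.3682  0.2313] [180.    -0.     7.48] F [0.5 0.6 1. ] op 0.08548796452480882 g 0.0 q [-40.    8.2  13.6  95.4   0.  132.5]
```

View pics/w1.png

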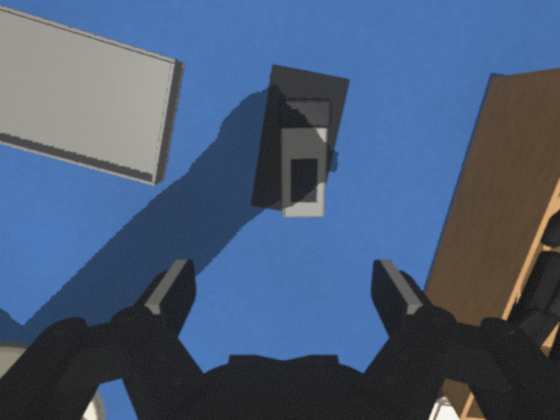

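View pics/wm.png

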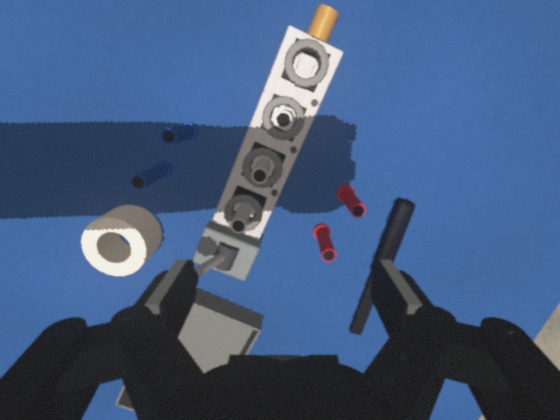

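w1 shows the scanner with its top's back edge at (283–324,217), the body/nose line at (281–327,128) and the nose front at (280–330,100). It sits slightly turned on the mat, whose corners are (275,66), (349,79) and (252,206). wm shows the manifold with collet rings at (307,63), (284,119), (263,166) and (242,212).

```bash
python3 - <<'E'
from h import *
for n,u,v,z in [('bl',283,217,.041),('br',324,217,.041),('fl',281,128,.041),('fr',327,128,.041),('nl',280,100,.041),('nr',330,100,.041)]: print(n,at('w1',u,v,z))
for n,u,v in [('mfl',275,66),('mfr',349,79),('mbl',252,206)]: print(n,at('w1',u,v,.003))
for n,u,v,z in [('o4',307,63,.054),('o3',284,118,.054),('o2',263,166,.054),('o1',242,211,.054),('t1',238,225,.09),('t2',260,174,.09),('t3',283,119,.09)]: print(n,at('wm',u,v,z))
for n,u,v in [('L1',293.5*1.4286,343),]: pass
# label corners from full-res s0 crop mapping (m0: 676/780 scale of 3x crop)
f=780/676/3
for n,u,v in [('label l',181,210),('label r',314,212),('label tl',200,200),('label tr',310,203)]: print(n,135+u*f,160+v*f,at('s0',135+u*f,160+v*f,.063))
for n,u,v in [('tl',369,103),('tr',409,108),('br',418,182),('bl',366,186),('c',395,146)]: print(n,at('d0',235+(u-338)*f,130+v*f,.063))
for n,u,v in [('tl',511,120),('tr',628,152),('br',556,305),('bl',428,262)]: print('tray',at('d0',235+(u-338)*f,130+v*f,.032))
E
```

```text
bl [ 0.3944 -0.3731  0.041 ]
br [ 0.4006 -0.4207  0.041 ]
fl [ 0.4945 -0.3579  0.041 ]
fr [ 0.5008 -0.4067  0.041 ]
nl [ 0.5224 -0.3532  0.041 ]
nr [ 0.5292 -0.4049  0.041 ]
mfl [ 0.5584 -0.3426  0.003 ]
mfr [ 0.5559 -0.4277  0.003 ]
mbl [ 0.3904 -0.3333  0.003 ]
o4 [0.5321 0.3063 0.054 ]
o3 [0.5265 0.2509 0.054 ]
o2 [0.5201 0.1972 0.054 ]
o1 [0.5121 0.1416 0.054 ]
t1 [0.5135 0.1393 0.09  ]
t2 [0.5199 0.196  0.09  ]
t3 [0.5255 0.2507 0.09  ]
label l 204.6153846153846 240.76923076923077 [ 0.6703 -0.1804  0.063 ]
label r 255.76923076923077 241.53846153846155 [ 0.6329 -0.0779  0.063 ]
label tl 211.9230769230769 236.9230769230769 [ 0.6529 -0.1723  0.063 ]
label tr 254.23076923076923 238.07692307692307 [ 0.6233 -0.0859  0.063 ]
tl [ 0.6871 -0.1881  0.063 ]
tr [ 0.6439 -0.1906  0.063 ]
br [ 0.6046 -0.086   0.063 ]
bl [ 0.6524 -0.0684  0.063 ]
c [ 0.6413 -0.1305  0.063 ]
tray [ 0.5425 -0.2328  0.032 ]
tray [ 0.4123 -0.2129  0.032 ]
tray [0.4472 0.0086 0.032 ]
tray [ 0.5754 -0.0138  0.032 ]
```

```bash
python3 -m handwheel '[{"tx":0.02,"ty":0.022,"tz":0,"ax":0,"ay":0,"az":0,"jaw":1},{"tx":0,"ty":0,"tz":0.05,"ax":0,"ay":0,"az":0,"jaw":1},{"tx":0,"ty":0,"tz":0.05,"ax":0,"ay":0,"az":0,"jaw":1},{"tx":0,"ty":0,"tz":0.04,"ax":0,"ay":0,"az":0,"jaw":1},{"tx":0,"ty":0,"tz":0.03,"ax":0,"ay":0,"az":0,"jaw":1},{"tx":0,"ty":0,"tz":0.02,"ax":0,"ay":0,"az":0,"jaw":1},{"tx":0,"ty":0,"tz":0.015,"ax":0,"ay":0,"az":0,"jaw":1},{"tx":0,"ty":0,"tz":0.01,"ax":0,"ay":0,"az":0,"jaw":1},{"tx":0,"ty":0,"tz":0.005,"ax":0,"ay":0,"az":0,"jaw":1},{"tx":0,"ty":0,"tz":0,"ax":0,"ay":0,"az":0,"jaw":1}]' 30
python3 -m handwheel '[{"tx":0,"ty":0,"tz":0,"ax":0,"ay":0,"az":0,"jaw":0},{"tx":0,"ty":0,"tz":0,"ax":0,"ay":0,"az":0,"jaw":-0.3},{"tx":0,"ty":0,"tz":0,"ax":0,"ay":0,"az":0,"jaw":-1},{"tx":0,"ty":0,"tz":0,"ax":0,"ay":0,"az":0,"jaw":-1},{"tx":0,"ty":0,"tz":0,"ax":0,"ay":0,"az":0,"jaw":-1},{"tx":0,"ty":0,"tz":0,"ax":0,"ay":0,"az":0,"jaw":-1},{"tx":0,"ty":0,"tz":0,"ax":0,"ay":0,"az":0,"jaw":-1},{"tx":0,"ty":0,"tz":0,"ax":0,"ay":0,"az":0,"jaw":-1},{"tx":0,"ty":0,"tz":0,"ax":0,"ay":0,"az":0,"jaw":-1},{"tx":0,"ty":0,"tz":0,"ax":0,"ay":0,"az":0,"jaw":-1}]' 30
```

```text
time: 5.3
ee_pos: [0.4615, -0.3875, 0.0115]
tcp_rot: [180.0, -0.0, 7.5]
wrist_force: [0.2, 1.2, 0.4]
opening: 0.0851
grasp_force: 0.0
time: 6.55
ee_pos: [0.4618, -0.3877, 0.012]
tcp_rot: [180.0, -0.0, 7.5]
wrist_force: [0.0, 0.4, 6.4]
opening: 0.0496
grasp_force: 32.7
```

```bash
python3 -m handwheel '[{"tx":0,"ty":0,"tz":-0.01,"ax":0,"ay":0,"az":0,"jaw":-1},{"tx":0,"ty":0,"tz":-0.03,"ax":0,"ay":0,"az":0,"jaw":-1},{"tx":0,"ty":0,"tz":-0.042,"ax":0,"ay":0,"az":0,"jaw":-1},{"tx":0,"ty":0,"tz":-0.04,"ax":0,"ay":0,"az":0,"jaw":-1},{"tx":0.02,"ty":-0.04,"tz":0,"ax":0,"ay":0,"az":0,"jaw":-1},{"tx":0.025,"ty":-0.05,"tz":0,"ax":0,"ay":0,"az":0,"jaw":-1},{"tx":0.025,"ty":-0.05,"tz":0,"ax":0,"ay":0,"az":0,"jaw":-1},{"tx":0.02,"ty":-0.04,"tz":0,"ax":0,"ay":0,"az":0,"jaw":-1},{"tx":0.02,"ty":-0.0275,"tz":0,"ax":0,"ay":0,"az":-6,"jaw":-1},{"tx":0,"ty":0,"tz":0,"ax":0,"ay":0,"az":-6.5,"jaw":-1}]'
python3 - <<'E'
from h import *
st();a=snap('wrist','w2')['color'];snap('side','d2');b=snap('scene','s2')['color']
A=cv2.resize(a,(533,400));B=cv2.resize(b[140:300,130:340],(525,400),interpolation=cv2.INTER_CUBIC)
cv2.imwrite('pics/m2.png',cv2.resize(np.hstack([A,B]),(800,302))[:,:,::-1])
E
```

```text
time: 7.8
ee_pos: [0.544, -0.1651, 0.1332]
tcp_rot: [-180.0, 0.0, 20.4]
wrist_force: [-0.9, -0.9, -2.9]
opening: 0.0491
grasp_force: 32.2
7.8 [ 0.544  -0.1651  0.1332] [-1.7996e+02  2.0000e-02  2.0360e+01] F [-0.9 -0.9 -2.9] op 0.049120424842448364 g 32.192391408607364 q [-16.9   6.7   1.1  84.4   0.  142.8]
```

View pics/m2.png

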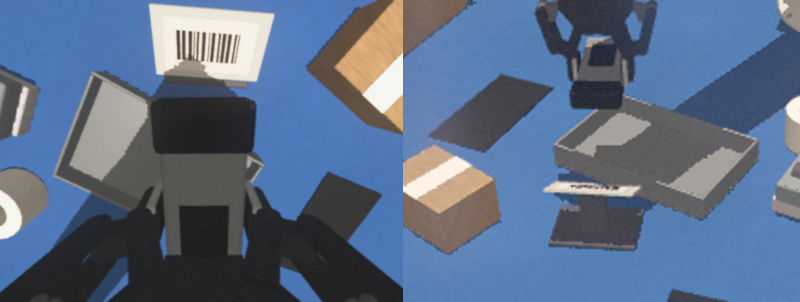

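```bash
python3 - <<'E'
from h import *
s=560/399.6
# card plane: through c, normal n
def onplane(u,v,c,yaw):
    p,r=ray('w2',u*s,v*s);h=np.array([np.cos(yaw),np.sin(yaw),0]);n=-.5*h+np.array([0,0,.866]);return p+r*((c-p)@n)/(r@n)
c=np.array([.642,-.132,.063])
for it in range(3):
    P=[onplane(*q,c,np.radians(20)) for q in [(150,5),(276,15),(260,83),(155,74)]]
    m=onplane(208,47,np.array([c[0],c[1],.063]),np.radians(20)); c=np.array([m[0],m[1],.063])
print(np.round(P,4),m)
for a,b in [((150,5),(276,15)),((176,31),(239,34)),((177,60),(238,65))]:
    d=onplane(*a,c,.35)-onplane(*b,c,.35); print(np.linalg.norm(d),np.degrees(np.arctan2(d[1],d[0]))-90)
# scanner nose front edge, z~.132+.012+.019
print([at('w2',u*s,v*s,.164) for u,v in [(153,100),(254,100),(162,154),(246,154)]])
E
```

```text
[[ 0.6528 -0.0799  0.0793]
 [ 0.6822 -0.1774  0.0761]
 [ 0.6312 -0.1955  0.0448]
 [ 0.6025 -0.0925  0.0495]] [ 0.6422036  -0.13359533  0.06299917]
0.10191309776592501 16.802605934227827
0.05446897688288253 18.04236181353997
0.05856646642662606 16.06199972196498
[array([ 0.5968, -0.118 ,  0.164 ]), array([ 0.6147, -0.1665,  0.164 ]), array([ 0.5702, -0.131 ,  0.164 ]), array([ 0.5864, -0.1746,  0.164 ])]
```

```bash
python3 -m handwheel '[{"tx":-0.002,"ty":0,"tz":0,"ax":0,"ay":0,"az":3.2,"jaw":-1},{"tx":0,"ty":0,"tz":0,"ax":0,"ay":0,"az":0,"jaw":-1},{"tx":0,"ty":0,"tz":0,"ax":0,"ay":0,"az":0,"jaw":-1},{"tx":0,"ty":0,"tz":0,"ax":0,"ay":0,"az":0,"jaw":-1},{"tx":0,"ty":0,"tz":0,"ax":0,"ay":0,"az":0,"jaw":-1},{"tx":0,"ty":0,"tz":0,"ax":0,"ay":0,"az":0,"jaw":-1},{"tx":0,"ty":0,"tz":0,"ax":0,"ay":0,"az":0,"jaw":-1},{"tx":0,"ty":0,"tz":0,"ax":0,"ay":0,"az":0,"jaw":-1},{"tx":0,"ty":0,"tz":0,"ax":0,"ay":0,"az":0,"jaw":-1},{"tx":0,"ty":0,"tz":0,"ax":0,"ay":0,"az":0,"jaw":-1}]'
python3 -m handwheel '[{"tx":0,"ty":0,"tz":0,"ax":0,"ay":0,"az":0,"jaw":-1},{"tx":0,"ty":0,"tz":0,"ax":0,"ay":0,"az":0,"jaw":-1},{"tx":0,"ty":0,"tz":0,"ax":0,"ay":0,"az":0,"jaw":-1},{"tx":0,"ty":0,"tz":0,"ax":0,"ay":0,"az":0,"jaw":-1},{"tx":0,"ty":0,"tz":0,"ax":0,"ay":0,"az":0,"jaw":-1},{"tx":0,"ty":0,"tz":0,"ax":0,"ay":0,"az":0,"jaw":-1},{"tx":0,"ty":0,"tz":0,"ax":0,"ay":0,"az":0,"jaw":-1},{"tx":0,"ty":0,"tz":0,"ax":0,"ay":0,"az":0,"jaw":-1},{"tx":0,"ty":0,"tz":0,"ax":0,"ay":0,"az":0,"jaw":-1},{"tx":0,"ty":0,"tz":0,"ax":0,"ay":0,"az":0,"jaw":-1}]'
python3 - <<'E'
from h import *
o=st();a=snap('wrist','w3')['color'];b=snap('scene','s3')['color']; d=snap('side','d3')['color']
f=lambda i,x,y,w,h:cv2.resize(i[y:y+h,x:x+w],(400,300),interpolation=cv2.INTER_CUBIC)
cv2.imwrite('pics/m3.png',np.vstack([np.hstack([f(a,0,0,560,420),f(b,180,150,160,120)]),np.hstack([f(d,180,100,240,180),f(b,130,140,240,180)])])[:,:,::-1])
E
```

```text
time: 9.2
ee_pos: [0.5416, -0.168, 0.1333]
tcp_rot: [180.0, -0.0, 16.8]
wrist_force: [0.5, 0.6, -2.0]
opening: 0.0495
grasp_force: 32.2
time: 10.45
ee_pos: [0.5416, -0.168, 0.1333]
tcp_rot: [180.0, -0.0, 16.8]
wrist_force: [-0.8, 0.3, -2.2]
opening: 0.0496
grasp_force: 32.2
10.45 [ 0.5416 -0.168   0.1333] [180.    -0.    16.78] F [-0.8  0.3 -2.2] op 0.04957589826482213 g 32.23041976103559 q [-17.2   6.5   0.8  84.4  -0.  146. ]
```

View pics/m3.png

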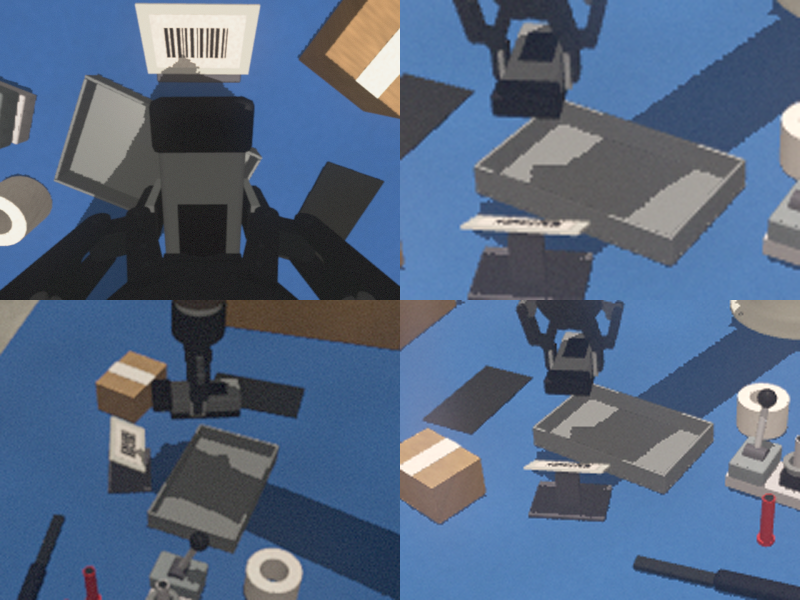

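The scanner is level and square. The label centre is about 6 mm left of the beam, so I'll centre it, hold again for safety, then put it back on the mat.

```bash
python3 -m handwheel '[{"tx":0,"ty":-0.006,"tz":0,"ax":0,"ay":0,"az":0,"jaw":-1},{"tx":0,"ty":0,"tz":0,"ax":0,"ay":0,"az":0,"jaw":-1},{"tx":0,"ty":0,"tz":0,"ax":0,"ay":0,"az":0,"jaw":-1},{"tx":0,"ty":0,"tz":0,"ax":0,"ay":0,"az":0,"jaw":-1},{"tx":0,"ty":0,"tz":0,"ax":0,"ay":0,"az":0,"jaw":-1},{"tx":0,"ty":0,"tz":0,"ax":0,"ay":0,"az":0,"jaw":-1},{"tx":0,"ty":0,"tz":0,"ax":0,"ay":0,"az":0,"jaw":-1},{"tx":0,"ty":0,"tz":0,"ax":0,"ay":0,"az":0,"jaw":-1},{"tx":0,"ty":0,"tz":0,"ax":0,"ay":0,"az":0,"jaw":-1},{"tx":0,"ty":0,"tz":0,"ax":0,"ay":0,"az":0,"jaw":-1}]'
python3 -m handwheel '[{"tx":0,"ty":0,"tz":0,"ax":0,"ay":0,"az":0,"jaw":-1},{"tx":0,"ty":0,"tz":0,"ax":0,"ay":0,"az":0,"jaw":-1},{"tx":0,"ty":0,"tz":0,"ax":0,"ay":0,"az":0,"jaw":-1},{"tx":0,"ty":0,"tz":0,"ax":0,"ay":0,"az":0,"jaw":-1},{"tx":0,"ty":0,"tz":0,"ax":0,"ay":0,"az":0,"jaw":-1},{"tx":0,"ty":0,"tz":0,"ax":0,"ay":0,"az":6,"jaw":-1},{"tx":0,"ty":0,"tz":0,"ax":0,"ay":0,"az":6,"jaw":-1},{"tx":0,"ty":0,"tz":0,"ax":0,"ay":0,"az":6,"jaw":-1},{"tx":0,"ty":0,"tz":0,"ax":0,"ay":0,"az":0,"jaw":-1},{"tx":0,"ty":0,"tz":0,"ax":0,"ay":0,"az":0,"jaw":-1}]'
```

```text
time: 11.85
ee_pos: [0.5399, -0.1623, 0.1333]
tcp_rot: [-180.0, -0.0, 16.8]
wrist_force: [0.0, 0.1, -3.3]
opening: 0.0496
grasp_force: 32.2
time: 13.1
ee_pos: [0.5399, -0.1623, 0.1333]
tcp_rot: [-180.0, 0.0, -1.1]
wrist_force: [-0.4, 0.2, -1.7]
opening: 0.0493
grasp_force: 32.3
```

```bash
python3 -m handwheel '[{"tx":-0.01,"ty":0.03,"tz":0,"ax":0,"ay":0,"az":0,"jaw":-1},{"tx":-0.015,"ty":0.05,"tz":0,"ax":0,"ay":0,"az":0,"jaw":-1},{"tx":-0.015,"ty":0.06,"tz":0,"ax":0,"ay":0,"az":0,"jaw":-1},{"tx":-0.014,"ty":0.05,"tz":0,"ax":0,"ay":0,"az":0,"jaw":-1},{"tx":-0.01,"ty":0.03,"tz":0,"ax":0,"ay":0,"az":2,"jaw":-1},{"tx":0,"ty":0,"tz":0.03,"ax":0,"ay":0,"az":0,"jaw":-1},{"tx":0,"ty":0,"tz":0.04,"ax":0,"ay":0,"az":0,"jaw":-1},{"tx":0,"ty":0,"tz":0.03,"ax":0,"ay":0,"az":0,"jaw":-1},{"tx":0,"ty":0,"tz":0.013,"ax":0,"ay":0,"az":0,"jaw":-1},{"tx":0,"ty":0,"tz":0,"ax":0,"ay":0,"az":0,"jaw":-1}]'
```

```text
time: 14.35
ee_pos: [0.471, -0.3807, 0.02]
tcp_rot: [-180.0, 0.0, -3.2]
wrist_force: [-0.5, 0.2, -2.6]
opening: 0.0493
grasp_force: 32.2
```

```bash
python3 -m handwheel '[{"tx":0,"ty":0,"tz":0.003,"ax":0,"ay":0,"az":0,"jaw":-1},{"tx":0,"ty":0,"tz":0.003,"ax":0,"ay":0,"az":0,"jaw":-1},{"tx":0,"ty":0,"tz":0.0015,"ax":0,"ay":0,"az":0,"jaw":-1},{"tx":0,"ty":0,"tz":0,"ax":0,"ay":0,"az":0,"jaw":-1},{"tx":0,"ty":0,"tz":0,"ax":0,"ay":0,"az":0,"jaw":0.4},{"tx":0,"ty":0,"tz":0,"ax":0,"ay":0,"az":0,"jaw":1},{"tx":0,"ty":0,"tz":0,"ax":0,"ay":0,"az":0,"jaw":1},{"tx":0,"ty":0,"tz":0,"ax":0,"ay":0,"az":0,"jaw":1},{"tx":0,"ty":0,"tz":0,"ax":0,"ay":0,"az":0,"jaw":1},{"tx":0,"ty":0,"tz":0,"ax":0,"ay":0,"az":0,"jaw":1}]'
python3 -m handwheel '[{"tx":0,"ty":0,"tz":-0.02,"ax":0,"ay":0,"az":0,"jaw":1},{"tx":0,"ty":0,"tz":-0.05,"ax":0,"ay":0,"az":0,"jaw":1},{"tx":0,"ty":0,"tz":-0.05,"ax":0,"ay":0,"az":0,"jaw":1},{"tx":0,"ty":0,"tz":-0.06,"ax":0,"ay":0,"az":0,"jaw":1},{"tx":0,"ty":0,"tz":-0.04,"ax":0,"ay":0,"az":0,"jaw":1},{"tx":0,"ty":0,"tz":0,"ax":0,"ay":0,"az":0,"jaw":1},{"tx":0,"ty":0,"tz":0,"ax":0,"ay":0,"az":0,"jaw":1},{"tx":0,"ty":0,"tz":0,"ax":0,"ay":0,"az":0,"jaw":1},{"tx":0,"ty":0,"tz":0,"ax":0,"ay":0,"az":0,"jaw":1},{"tx":0,"ty":0,"tz":0,"ax":0,"ay":0,"az":0,"jaw":1}]'
python3 - <<'E'
from h import *
o=st();a=snap('wrist','w4')['color'];b=snap('scene','s4')['color']
f=lambda i,x,y,w,h:cv2.resize(i[y:y+h,x:x+w],(400,300),interpolation=cv2.INTER_CUBIC)
cv2.imwrite('pics/m4.png',np.hstack([f(a,0,0,560,420),f(b,130,140,240,180)])[:,:,::-1])
E
```

```text
time: 15.6
ee_pos: [0.4712, -0.3809, 0.0128]
tcp_rot: [180.0, 0.0, -3.2]
wrist_force: [-0.6, -0.5, -0.2]
opening: 0.0855
grasp_force: 0.0
time: 16.85
ee_pos: [0.471, -0.3808, 0.2323]
tcp_rot: [-180.0, 0.0, -3.2]
wrist_force: [0.5, 0.9, 0.3]
opening: 0.0858
grasp_force: 0.0
16.85 [ 0.471  -0.3808  0.2323] [-1.7997e+02  4.0000e-02 -3.2300e+00] F [0.5 0.9 0.3] op 0.08577707666346376 g 0.0 q [-39.   13.   19.2  96.3   0.  144.3]
```

View pics/m4.png

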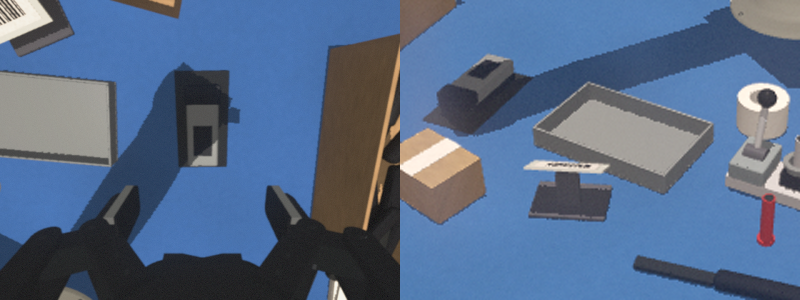

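The scanner lies on its mat. Next is the valve.

```bash
python3 - <<'E'
from h import *
p=np.array([.471,-.381]);q=np.array([.428,.088]);d=(q-p)/9
for i in range(9):
    a=np.radians(-3.2+9.66*i);print(np.round([d[0]*np.cos(a)+d[1]*np.sin(a),d[0]*np.sin(a)-d[1]*np.cos(a)],3))
E
```

```text
[-0.008 -0.052]
[ 0.001 -0.052]
[ 0.01  -0.051]
[ 0.018 -0.049]
[ 0.026 -0.045]
[ 0.034 -0.04 ]
[ 0.04  -0.034]
[ 0.045 -0.027]
[ 0.049 -0.019]
```

```bash
python3 -m handwheel '[{"tx":-0.008,"ty":-0.052,"tz":0,"ax":0,"ay":0,"az":-9.66,"jaw":-1},{"tx":0.001,"ty":-0.052,"tz":0,"ax":0,"ay":0,"az":-9.66,"jaw":-1},{"tx":0.01,"ty":-0.051,"tz":0,"ax":0,"ay":0,"az":-9.66,"jaw":-1},{"tx":0.018,"ty":-0.049,"tz":0,"ax":0,"ay":0,"az":-9.66,"jaw":-1},{"tx":0.026,"ty":-0.045,"tz":0,"ax":0,"ay":0,"az":-9.66,"jaw":-1},{"tx":0.034,"ty":-0.04,"tz":0,"ax":0,"ay":0,"az":-9.66,"jaw":-1},{"tx":0.04,"ty":-0.034,"tz":0,"ax":0,"ay":0,"az":-9.66,"jaw":-1},{"tx":0.045,"ty":-0.027,"tz":0,"ax":0,"ay":0,"az":-9.66,"jaw":-1},{"tx":0.049,"ty":-0.019,"tz":0,"ax":0,"ay":0,"az":-9.66,"jaw":-1},{"tx":0,"ty":0,"tz":0,"ax":0,"ay":0,"az":0,"jaw":-1}]' 20
python3 - <<'E'
from h import *
o=st();snap('wrist','w5');snap('side','d5')
print(px('w5',[.4806,.0808,.1158]),px('w5',[.4695,.083,.112]))
E
```

```text
time: 18.2
ee_pos: [0.4275, 0.0908, 0.2328]
tcp_rot: [180.0, -0.0, 84.1]
wrist_force: [0.5, -1.0, 0.2]
opening: -0.0001
grasp_force: 0.0
18.2 [0.4275 0.0908 0.2328] [ 1.800e+02 -3.000e-02  8.411e+01] F [ 0.5 -1.   0.2] op -0.00011942943419456177 g 0.0 q [ 12.  -10.3  -4.5  95.8   0.  107.9]
[343.6 204.1] [330.5 201.7]
```

View pics/w5.png

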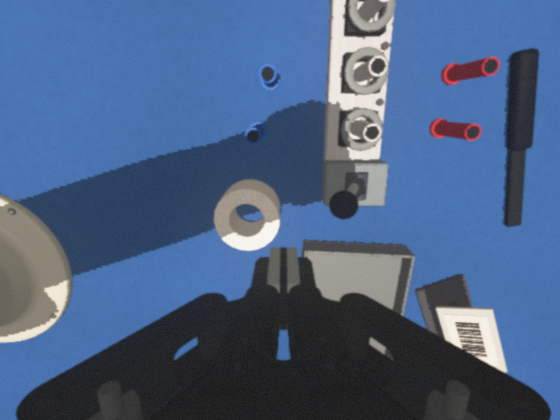

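```bash
python3 -m handwheel '[{"tx":-0.004,"ty":0,"tz":0.05,"ax":0,"ay":0,"az":0,"jaw":-1},{"tx":0,"ty":0,"tz":0.05,"ax":0,"ay":0,"az":0,"jaw":-1},{"tx":0,"ty":0,"tz":0.03,"ax":0,"ay":0,"az":0,"jaw":-1},{"tx":0,"ty":0.01,"tz":0,"ax":0,"ay":0,"az":0,"jaw":-1},{"tx":0,"ty":0.015,"tz":0,"ax":0,"ay":0,"az":0,"jaw":-1},{"tx":0,"ty":0.015,"tz":0,"ax":0,"ay":0,"az":0,"jaw":-1},{"tx":0,"ty":0.015,"tz":0,"ax":0,"ay":0,"az":0,"jaw":-1},{"tx":0,"ty":0.015,"tz":0,"ax":0,"ay":0,"az":0,"jaw":-1},{"tx":0,"ty":0.012,"tz":0,"ax":0,"ay":0,"az":0,"jaw":-1},{"tx":0,"ty":0,"tz":0,"ax":0,"ay":0,"az":0,"jaw":-1}]'
python3 -m handwheel '[{"tx":0,"ty":0.005,"tz":0,"ax":0,"ay":0,"az":0,"jaw":-1},{"tx":0,"ty":0.003,"tz":0,"ax":0,"ay":0,"az":0,"jaw":-1},{"tx":0,"ty":0.002,"tz":0,"ax":0,"ay":0,"az":0,"jaw":-1},{"tx":0,"ty":0.002,"tz":0,"ax":0,"ay":0,"az":0,"jaw":-1},{"tx":0,"ty":0,"tz":0,"ax":0,"ay":0,"az":0,"jaw":-1},{"tx":0,"ty":0,"tz":0,"ax":0,"ay":0,"az":0,"jaw":-1},{"tx":0,"ty":0,"tz":0,"ax":0,"ay":0,"az":0,"jaw":-1},{"tx":0,"ty":0,"tz":0,"ax":0,"ay":0,"az":0,"jaw":-1},{"tx":0,"ty":0,"tz":0,"ax":0,"ay":0,"az":0,"jaw":-1},{"tx":0,"ty":0,"tz":0,"ax":0,"ay":0,"az":0,"jaw":-1}]'
python3 - <<'E'
from h import *
b=snap('scene','s6')['color'];a=snap('side','d6')['color']
f=lambda i,x,y,w,h:cv2.resize(i[y:y+h,x:x+w],(400,400),interpolation=cv2.INTER_CUBIC)
cv2.imwrite('pics/m6.png',np.hstack([f(b,300,160,100,100),f(a,240,210,100,100)])[:,:,::-1])
E
```

```text
time: 19.55
ee_pos: [0.5098, 0.0749, 0.1024]
tcp_rot: [-180.0, 0.0, 83.7]
wrist_force: [0.8, -0.2, 0.2]
opening: 0.0001
grasp_force: 0.0
time: 20.8
ee_pos: [0.5202, 0.0738, 0.1027]
tcp_rot: [-179.9, -0.0, 83.7]
wrist_force: [-5.8, 1.0, 1.4]
opening: -0.0002
grasp_force: 2.7
```

View pics/m6.png

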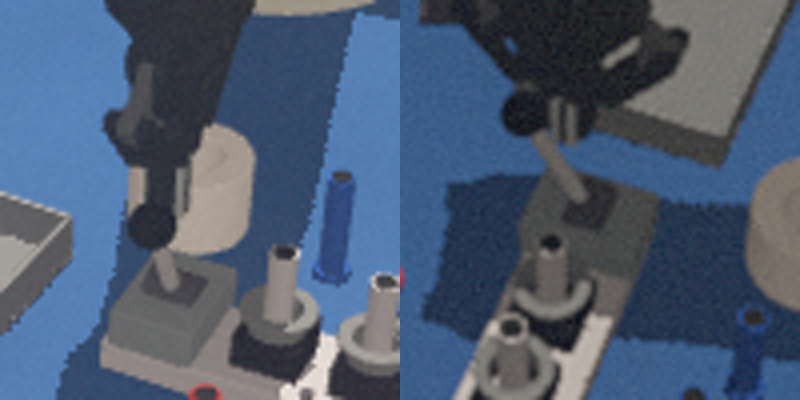

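```bash
python3 -m handwheel '[{"tx":0,"ty":0.002,"tz":0,"ax":0,"ay":0,"az":0,"jaw":-1},{"tx":0,"ty":0,"tz":0,"ax":0,"ay":0,"az":0,"jaw":-1},{"tx":0,"ty":0,"tz":0,"ax":0,"ay":0,"az":0,"jaw":-1},{"tx":0,"ty":-0.01,"tz":0,"ax":0,"ay":0,"az":0,"jaw":-1},{"tx":0,"ty":-0.03,"tz":0,"ax":0,"ay":0,"az":0,"jaw":-1},{"tx":0,"ty":0,"tz":-0.04,"ax":0,"ay":0,"az":0,"jaw":-1},{"tx":0.04,"ty":0.02,"tz":-0.03,"ax":0,"ay":0,"az":0,"jaw":-1},{"tx":0.04,"ty":0.01,"tz":0,"ax":0,"ay":0,"az":0,"jaw":-0.44},{"tx":0.04,"ty":0,"tz":0,"ax":0,"ay":0,"az":0,"jaw":-0.44},{"tx":0,"ty":0,"tz":0,"ax":0,"ay":0,"az":0,"jaw":-0.44}]'
python3 - <<'E'
from h import *
st();snap('wrist','w7');snap('side','d7');snap('scene','s7')
for fn,l in [('w5',[(362,130),(366,70)]),('wm',[(242,211),(263,166),(284,118),(307,63)])]:
    for q in l: print(fn,at(fn,*q,.054))
f=lambda i,x,y,w,h:cv2.resize(cv2.imread('pics/'+i+'.png')[y:y+h,x:x+w],(800,600) if i[0]=='w' else (400,400),interpolation=cv2.INTER_CUBIC)
cv2.imwrite('pics/w7b.png',f('w7',0,0,560,420))
(p,r),(q,s)=ray('s6',338,215.7),ray('d6',370.5,238)
t=np.linalg.lstsq(np.c_[r,-s],q-p,rcond=None)[0];print('ball',p+r*t[0],q+s*t[1])
E
```

```text
time: 22.15
ee_pos: [0.5264, 0.196, 0.1725]
tcp_rot: [180.0, -0.0, 83.9]
wrist_force: [0.4, -0.0, 0.8]
opening: 0.0235
grasp_force: 0.0
22.15 [0.5264 0.196  0.1725] [ 1.7998e+02 -2.0000e-02  8.3870e+01] F [ 0.4 -0.   0.8] op 0.023486236245874068 g 0.0 q [ 20.4   5.7   4.4  88.6   0.  116.5]
w5 [0.5139 0.1386 0.054 ]
w5 [0.5193 0.1955 0.054 ]
wm [0.5121 0.1416 0.054 ]
wm [0.5201 0.1972 0.054 ]
wm [0.5265 0.2509 0.054 ]
wm [0.5321 0.3063 0.054 ]
ball [ 0.35793088  0.02200365 -0.02732974] [ 0.33041636 -0.04718803  0.03576355]
```

View pics/w7b.png

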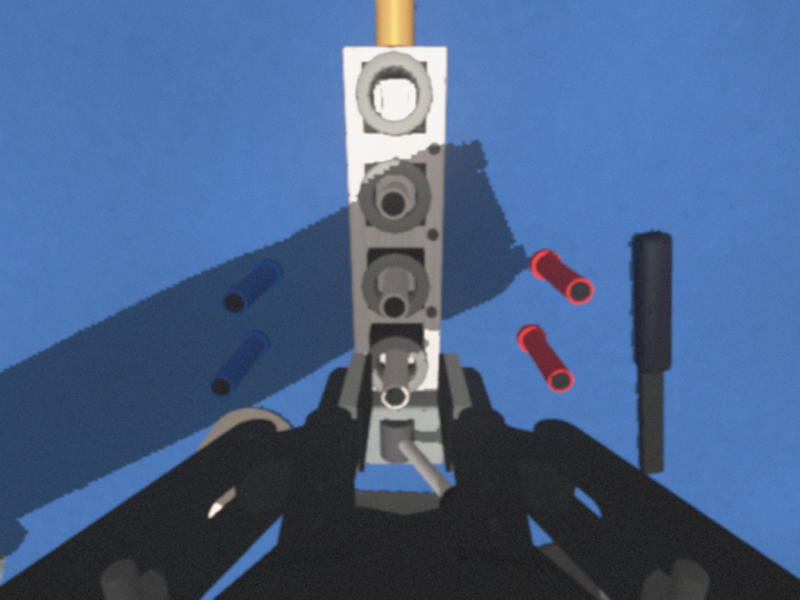

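The lever now leans to +x. Rings are at (394,94), (394,195), (395,285) and (398,363); tube tops at (393,203), (394,305) and (396,396).

```bash
python3 - <<'E'
from h import *
P=[at('w7',u*.7,v*.7,z) for u,v,z in [(398,363,.054),(395,285,.054),(394,195,.054),(394,94,.054),(396,396,.09),(394,305,.09),(393,203,.09)]];print(np.array(P))
(p,r),(q,s)=ray('s6',338,215.7),ray('d6',270.5,238)
t=np.linalg.lstsq(np.c_[r,-s],q-p,rcond=None)[0];print('ball',p+r*t[0],q+s*t[1])
o=telemetry.get_obs();y=np.radians(o['tcp_rot'][2]);X=np.array([np.cos(y),np.sin(y)]);Y=np.array([np.sin(y),-np.cos(y)])
for i in range(3):
  for Q in (P[i],P[i+4]): d=Q[:2]-o['ee_pos'][:2];print(i+1,np.round([d@X,d@Y],4))
E
```

```text
[[0.5155 0.1418 0.054 ]
 [0.5197 0.1961 0.054 ]
 [0.5255 0.2515 0.054 ]
 [0.5318 0.306  0.054 ]
 [0.5144 0.1385 0.09  ]
 [0.5198 0.1953 0.09  ]
 [0.5257 0.2505 0.09  ]]
ball [0.54707679 0.07463527 0.11287421] [0.54698678 0.07430737 0.11311874]
1 [-0.0525 -0.005 ]
1 [-0.0559 -0.0057]
2 [ 0.002  -0.0067]
2 [ 0.0012 -0.0066]
3 [ 0.0577 -0.007 ]
3 [ 0.0567 -0.0067]
```

```bash
python3 -m handwheel '[{"tx":0.0015,"ty":-0.0067,"tz":0,"ax":0,"ay":0,"az":0,"jaw":-0.35},{"tx":0,"ty":0,"tz":0,"ax":0,"ay":0,"az":0,"jaw":-0.35},{"tx":0,"ty":0,"tz":0.03,"ax":0,"ay":0,"az":0,"jaw":-0.35},{"tx":0,"ty":0,"tz":0.04,"ax":0,"ay":0,"az":0,"jaw":-0.35},{"tx":0,"ty":0,"tz":0.03,"ax":0,"ay":0,"az":0,"jaw":-0.35},{"tx":0,"ty":0,"tz":0.015,"ax":0,"ay":0,"az":0,"jaw":-0.35},{"tx":0,"ty":0,"tz":0.005,"ax":0,"ay":0,"az":0,"jaw":-0.35},{"tx":0,"ty":0,"tz":0.004,"ax":0,"ay":0,"az":0,"jaw":-0.35},{"tx":0,"ty":0,"tz":0,"ax":0,"ay":0,"az":0,"jaw":-0.35},{"tx":0,"ty":0,"tz":0,"ax":0,"ay":0,"az":0,"jaw":-0.35}]' 20
python3 -m handwheel '[{"tx":0,"ty":0,"tz":0.002,"ax":0,"ay":0,"az":0,"jaw":-0.35},{"tx":0,"ty":0,"tz":0,"ax":0,"ay":0,"az":0,"jaw":-0.35},{"tx":0,"ty":0,"tz":0,"ax":0,"ay":0,"az":0,"jaw":-0.35},{"tx":0,"ty":0,"tz":0,"ax":0,"ay":0,"az":0,"jaw":-0.35},{"tx":0,"ty":0,"tz":0,"ax":0,"ay":0,"az":0,"jaw":-0.35},{"tx":0,"ty":0,"tz":0,"ax":0,"ay":0,"az":0,"jaw":-0.35},{"tx":0,"ty":0,"tz":0,"ax":0,"ay":0,"az":0,"jaw":-0.35},{"tx":0,"ty":0,"tz":0,"ax":0,"ay":0,"az":0,"jaw":-0.35},{"tx":0,"ty":0,"tz":0,"ax":0,"ay":0,"az":0,"jaw":-0.35},{"tx":0,"ty":0,"tz":0,"ax":0,"ay":0,"az":0,"jaw":-0.35}]' 20
```

```text
time: 23.55
ee_pos: [0.5202, 0.1961, 0.0496]
tcp_rot: [179.9, -0.0, 83.7]
wrist_force: [-1.8, -2.2, 4.3]
opening: 0.0276
grasp_force: 2.0
time: 24.8
ee_pos: [0.5202, 0.1961, 0.0473]
tcp_rot: [179.9, -0.0, 83.7]
wrist_force: [-0.5, -1.3, 4.7]
opening: 0.0275
grasp_force: 2.5
```

```bash
python3 -m handwheel '[{"tx":0,"ty":0,"tz":0.002,"ax":0,"ay":0,"az":0,"jaw":-0.35},{"tx":0,"ty":0,"tz":0.001,"ax":0,"ay":0,"az":0,"jaw":-0.35},{"tx":0,"ty":0,"tz":0.001,"ax":0,"ay":0,"az":0,"jaw":-0.35},{"tx":0,"ty":0,"tz":0.001,"ax":0,"ay":0,"az":0,"jaw":-0.35},{"tx":0,"ty":0,"tz":0,"ax":0,"ay":0,"az":0,"jaw":-0.35},{"tx":0,"ty":0,"tz":0,"ax":0,"ay":0,"az":0,"jaw":-0.35},{"tx":0,"ty":0,"tz":0,"ax":0,"ay":0,"az":0,"jaw":-0.35},{"tx":0,"ty":0,"tz":0,"ax":0,"ay":0,"az":0,"jaw":-0.35},{"tx":0,"ty":0,"tz":0,"ax":0,"ay":0,"az":0,"jaw":-0.35},{"tx":0,"ty":0,"tz":0,"ax":0,"ay":0,"az":0,"jaw":-0.35}]' 20
```

```text
time: 26.05
ee_pos: [0.5204, 0.1962, 0.0454]
tcp_rot: [179.8, -0.1, 83.7]
wrist_force: [-10.3, -6.0, 29.9]
opening: 0.0281
grasp_force: 14.8
```

```bash
python3 -m handwheel '[{"tx":0,"ty":0,"tz":-0.0015,"ax":0,"ay":0,"az":0,"jaw":-0.35},{"tx":0,"ty":0,"tz":0,"ax":0,"ay":0,"az":0,"jaw":-0.45},{"tx":0,"ty":0,"tz":0,"ax":0,"ay":0,"az":0,"jaw":-0.52},{"tx":0,"ty":0,"tz":0,"ax":0,"ay":0,"az":0,"jaw":-0.6},{"tx":0,"ty":0,"tz":0,"ax":0,"ay":0,"az":0,"jaw":-0.64},{"tx":0,"ty":0,"tz":0,"ax":0,"ay":0,"az":0,"jaw":-0.7},{"tx":0,"ty":0,"tz":0,"ax":0,"ay":0,"az":0,"jaw":-0.8},{"tx":0,"ty":0,"tz":0,"ax":0,"ay":0,"az":0,"jaw":-1},{"tx":0,"ty":0,"tz":0,"ax":0,"ay":0,"az":0,"jaw":-1},{"tx":0,"ty":0,"tz":0,"ax":0,"ay":0,"az":0,"jaw":-1}]' 20
```

```text
time: 27.3
ee_pos: [0.5217, 0.1968, 0.0461]
tcp_rot: [179.7, -0.1, 83.7]
wrist_force: [-1.9, -1.3, 16.9]
opening: 0.0156
grasp_force: 22.7
```

Tube 2 is gripped at 22.7 N with the ring fully down. I'll lift gently and look.

```bash
python3 -m handwheel '[{"tx":0,"ty":0,"tz":-0.003,"ax":0,"ay":0,"az":0,"jaw":-1},{"tx":0,"ty":0,"tz":-0.003,"ax":0,"ay":0,"az":0,"jaw":-1},{"tx":0,"ty":0,"tz":-0.005,"ax":0,"ay":0,"az":0,"jaw":-1},{"tx":0,"ty":0,"tz":-0.01,"ax":0,"ay":0,"az":0,"jaw":-1},{"tx":0,"ty":0,"tz":-0.02,"ax":0,"ay":0,"az":0,"jaw":-1},{"tx":0,"ty":0,"tz":-0.03,"ax":0,"ay":0,"az":0,"jaw":-1},{"tx":0,"ty":0,"tz":-0.04,"ax":0,"ay":0,"az":0,"jaw":-1},{"tx":0,"ty":0,"tz":-0.03,"ax":0,"ay":0,"az":0,"jaw":-1},{"tx":0,"ty":0,"tz":0,"ax":0,"ay":0,"az":0,"jaw":-1},{"tx":0,"ty":0,"tz":0,"ax":0,"ay":0,"az":0,"jaw":-1}]'
python3 - <<'E'
from h import *
st();a=snap('side','d8')['color'];b=snap('scene','s8')['color']
f=lambda i,x,y,w,h:cv2.resize(i[y:y+h,x:x+w],(400,300),interpolation=cv2.INTER_CUBIC)
cv2.imwrite('pics/m8.png',np.hstack([f(a,200,150,240,180),f(b,200,130,280,210)])[:,:,::-1])
E
```

```text
time: 28.55
ee_pos: [0.5193, 0.1959, 0.1835]
tcp_rot: [-179.9, 0.0, 83.7]
wrist_force: [-0.1, 0.2, -0.6]
opening: 0.0155
grasp_force: 19.8
28.55 [0.5193 0.1959 0.1835] [-1.7991e+02  3.0000e-02  8.3720e+01] F [-0.1  0.2 -0.6] op 0.01553645638972043 g 19.75942611694336 q [ 20.7   5.    4.8  89.9   0.  117. ]
```

View pics/m8.png

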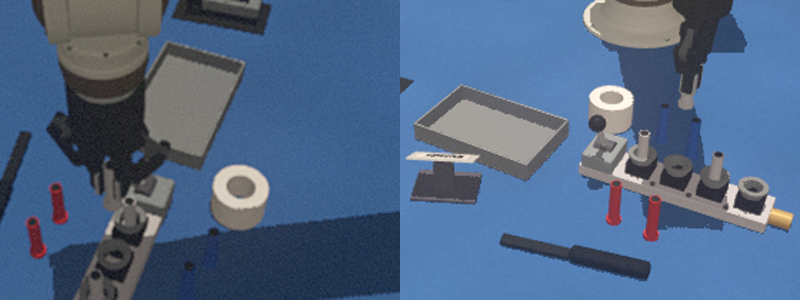

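Tube 2 is out and the tray has not moved. I'll carry the tube to the tray's far end.

```bash
python3 -m handwheel '[{"tx":-0.03,"ty":0.001,"tz":0,"ax":0,"ay":0,"az":0,"jaw":-1},{"tx":-0.055,"ty":0.001,"tz":0,"ax":0,"ay":0,"az":0,"jaw":-1},{"tx":-0.06,"ty":0.001,"tz":0,"ax":0,"ay":0,"az":0,"jaw":-1},{"tx":-0.06,"ty":0.001,"tz":0,"ax":0,"ay":0,"az":0,"jaw":-1},{"tx":-0.06,"ty":0.001,"tz":0,"ax":0,"ay":0,"az":0,"jaw":-1},{"tx":-0.06,"ty":0.001,"tz":0,"ax":0,"ay":0,"az":0,"jaw":-1},{"tx":-0.045,"ty":0.001,"tz":0,"ax":0,"ay":0,"az":0,"jaw":-1},{"tx":0,"ty":0,"tz":0.04,"ax":0,"ay":0,"az":0,"jaw":-1},{"tx":0,"ty":0,"tz":0.05,"ax":0,"ay":0,"az":0,"jaw":-1},{"tx":0,"ty":0,"tz":0,"ax":0,"ay":0,"az":0,"jaw":-1}]'
python3 - <<'E'
from h import *
o=st();a=snap('side','d9')['color'];b=snap('scene','s9')['color']
f=lambda i,x,y,w,h:cv2.resize(i[y:y+h,x:x+w],(400,300),interpolation=cv2.INTER_CUBIC)
cv2.imwrite('pics/m9.png',np.hstack([f(a,240,140,160,120),f(b,180,150,160,120)])[:,:,::-1])
E
```

```text
time: 29.9
ee_pos: [0.4833, -0.1716, 0.0901]
tcp_rot: [-179.5, -0.1, 83.7]
wrist_force: [-0.3, 0.2, 0.4]
opening: 0.0154
grasp_force: 19.7
29.9 [ 0.4833 -0.1716  0.0901] [-1.7954e+02 -1.1000e-01  8.3700e+01] F [-0.3  0.2  0.4] op 0.015361319399480345 g 19.744754433631897 q [-19.5  -0.  -10.7  79.8   0.   76.8]
```

View pics/m9.png

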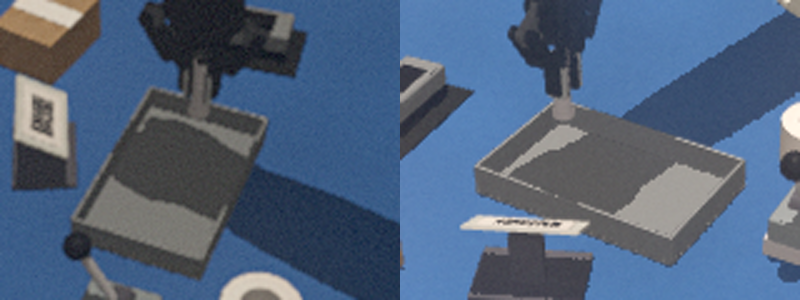

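```bash
python3 -m handwheel '[{"tx":0,"ty":0,"tz":0.025,"ax":0,"ay":0,"az":0,"jaw":-1},{"tx":0,"ty":0,"tz":0.02,"ax":0,"ay":0,"az":0,"jaw":-1},{"tx":0,"ty":0,"tz":0.008,"ax":0,"ay":0,"az":0,"jaw":-1},{"tx":0,"ty":0,"tz":0.004,"ax":0,"ay":0,"az":0,"jaw":-1},{"tx":0,"ty":0,"tz":0.002,"ax":0,"ay":0,"az":0,"jaw":-1},{"tx":0,"ty":0,"tz":0,"ax":0,"ay":0,"az":0,"jaw":-1},{"tx":0,"ty":0,"tz":0,"ax":0,"ay":0,"az":0,"jaw":-1},{"tx":0,"ty":0,"tz":0,"ax":0,"ay":0,"az":0,"jaw":-1},{"tx":0,"ty":0,"tz":0,"ax":0,"ay":0,"az":0,"jaw":-1},{"tx":0,"ty":0,"tz":0,"ax":0,"ay":0,"az":0,"jaw":-1}]'
```

```text
time: 31.25
ee_pos: [0.4862, -0.1725, 0.0353]
tcp_rot: [-180.0, -0.0, 83.7]
wrist_force: [0.1, -0.1, -0.2]
opening: 0.0153
grasp_force: 19.8
```

```bash
python3 -m handwheel '[{"tx":0,"ty":0,"tz":0.002,"ax":0,"ay":0,"az":0,"jaw":-1},{"tx":0,"ty":0,"tz":0.0015,"ax":0,"ay":0,"az":0,"jaw":-1},{"tx":0,"ty":0,"tz":0.001,"ax":0,"ay":0,"az":0,"jaw":-1},{"tx":0,"ty":0,"tz":0.0005,"ax":0,"ay":0,"az":0,"jaw":-1},{"tx":0,"ty":0,"tz":0,"ax":0,"ay":0,"az":0,"jaw":-1},{"tx":0,"ty":0,"tz":0,"ax":0,"ay":0,"az":0,"jaw":-1},{"tx":0,"ty":0,"tz":0,"ax":0,"ay":0,"az":0,"jaw":-1},{"tx":0,"ty":0,"tz":0,"ax":0,"ay":0,"az":0,"jaw":-1},{"tx":0,"ty":0,"tz":0,"ax":0,"ay":0,"az":0,"jaw":-1},{"tx":0,"ty":0,"tz":0,"ax":0,"ay":0,"az":0,"jaw":-1}]'
```

```text
time: 32.5
ee_pos: [0.4862, -0.1725, 0.0303]
tcp_rot: [-180.0, -0.0, 83.7]
wrist_force: [0.2, -0.1, 0.1]
opening: 0.0152
grasp_force: 19.8
```

```bash
python3 -m handwheel '[{"tx":0,"ty":0,"tz":0.001,"ax":0,"ay":0,"az":0,"jaw":-1},{"tx":0,"ty":0,"tz":0,"ax":0,"ay":0,"az":0,"jaw":-1},{"tx":0,"ty":0,"tz":0,"ax":0,"ay":0,"az":0,"jaw":-1},{"tx":0,"ty":0,"tz":0,"ax":0,"ay":0,"az":0,"jaw":-1},{"tx":0,"ty":0,"tz":0.0005,"ax":0,"ay":0,"az":0,"jaw":-1},{"tx":0,"ty":0,"tz":0,"ax":0,"ay":0,"az":0,"jaw":-1},{"tx":0,"ty":0,"tz":0,"ax":0,"ay":0,"az":0,"jaw":-1},{"tx":0,"ty":0,"tz":0,"ax":0,"ay":0,"az":0,"jaw":-1},{"tx":0,"ty":0,"tz":0,"ax":0,"ay":0,"az":0,"jaw":-1},{"tx":0,"ty":0,"tz":0,"ax":0,"ay":0,"az":0,"jaw":-1}]'
```

```text
time: 33.75
ee_pos: [0.4864, -0.1726, 0.03]
tcp_rot: [179.9, 0.0, 83.7]
wrist_force: [-4.0, 1.1, 9.6]
opening: 0.0151
grasp_force: 20.9
```

Contact at 0.030. I'll release and go up towards outlet 1.

```bash
python3 -m handwheel '[{"tx":0,"ty":0,"tz":-0.001,"ax":0,"ay":0,"az":0,"jaw":-1},{"tx":0,"ty":0,"tz":0,"ax":0,"ay":0,"az":0,"jaw":-0.6},{"tx":0,"ty":0,"tz":0,"ax":0,"ay":0,"az":0,"jaw":-0.35},{"tx":0,"ty":0,"tz":0,"ax":0,"ay":0,"az":0,"jaw":-0.35},{"tx":0,"ty":0,"tz":0,"ax":0,"ay":0,"az":0,"jaw":-0.35},{"tx":0,"ty":0,"tz":-0.02,"ax":0,"ay":0,"az":0,"jaw":-0.35},{"tx":0,"ty":0,"tz":-0.03,"ax":0,"ay":0,"az":0,"jaw":-0.35},{"tx":0,"ty":0,"tz":-0.04,"ax":0,"ay":0,"az":0,"jaw":-0.35},{"tx":0,"ty":0,"tz":-0.05,"ax":0,"ay":0,"az":0,"jaw":-0.35},{"tx":0,"ty":0,"tz":-0.02,"ax":0,"ay":0,"az":0,"jaw":-0.35}]'
python3 - <<'E'
from h import *
o=st();a=snap('side','d10')['color'];b=snap('scene','s10')['color']
f=lambda i,x,y,w,h:cv2.resize(i[y:y+h,x:x+w],(400,300),interpolation=cv2.INTER_CUBIC)
cv2.imwrite('pics/m10.png',np.hstack([f(a,240,140,160,120),f(b,180,150,160,120)])[:,:,::-1])
X=np.array([.110,.994]);Y=np.array([.994,-.110])
for Q in ([.5150,.140],[.5256,.251]): d=np.array(Q)-o['ee_pos'][:2];print(d@X,d@Y)
E
```

```text
time: 35.0
ee_pos: [0.487, -0.1728, 0.193]
tcp_rot: [179.8, 0.1, 83.7]
wrist_force: [1.0, -0.2, -0.1]
opening: 0.0277
grasp_force: 0.0
35.0 [ 0.487  -0.1728  0.193 ] [1.7979e+02 5.0000e-02 8.3720e+01] F [ 1.  -0.2 -0.1] op 0.027710269747982456 g 0.0 q [-19.5  -0.4   0.2  90.5  -0.   76.8]
0.31397303749733857 -0.00658707996517284
0.42547303749733856 -0.008260679965172893
```

View pics/m10.png

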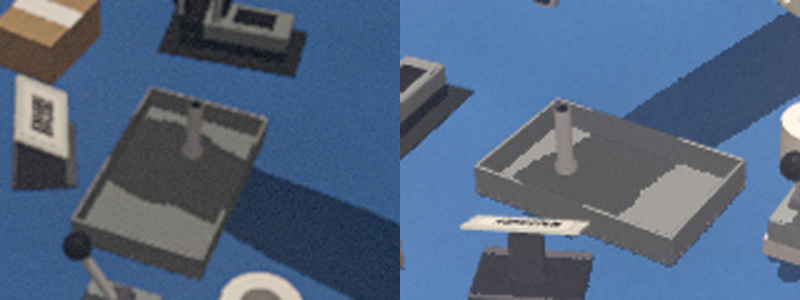

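```bash
python3 -m handwheel '[{"tx":0.03,"ty":-0.001,"tz":0,"ax":0,"ay":0,"az":0,"jaw":-0.35},{"tx":0.06,"ty":-0.001,"tz":0,"ax":0,"ay":0,"az":0,"jaw":-0.35},{"tx":0.06,"ty":-0.001,"tz":0,"ax":0,"ay":0,"az":0,"jaw":-0.35},{"tx":0.06,"ty":-0.001,"tz":0,"ax":0,"ay":0,"az":0,"jaw":-0.35},{"tx":0.06,"ty":-0.001,"tz":0,"ax":0,"ay":0,"az":0,"jaw":-0.35},{"tx":0.03,"ty":-0.001,"tz":0,"ax":0,"ay":0,"az":0,"jaw":-0.35},{"tx":0.014,"ty":-0.001,"tz":0,"ax":0,"ay":0,"az":0,"jaw":-0.35},{"tx":0,"ty":0,"tz":0.02,"ax":0,"ay":0,"az":0,"jaw":-0.35},{"tx":0,"ty":0,"tz":0.02,"ax":0,"ay":0,"az":0,"jaw":-0.35},{"tx":0,"ty":0,"tz":0,"ax":0,"ay":0,"az":0,"jaw":-0.35}]' 20
python3 - <<'E'
from h import *
o=st();X=np.array([.110,.994]);Y=np.array([.994,-.110])
d=np.array([.5145,.140])-o['ee_pos'][:2];print(d@X,d@Y)
E
```

```text
time: 36.35
ee_pos: [0.5127, 0.1394, 0.1478]
tcp_rot: [-179.8, 0.1, 83.7]
wrist_force: [0.0, -0.0, 0.1]
opening: 0.0276
grasp_force: 0.0
36.35 [0.5127 0.1394 0.1478] [-1.7982e+02  8.0000e-02  8.3660e+01] F [ 0.  -0.   0.1] op 0.0275623381824651 g 0.0 q [ 15.2   1.7  -2.5  85.9  -0.  111.5]
0.0008264829020050601 0.0017077864386856902
```

```bash
python3 -m handwheel '[{"tx":0.001,"ty":0.0015,"tz":0.02,"ax":0,"ay":0,"az":0,"jaw":-0.35},{"tx":0,"ty":0,"tz":0.03,"ax":0,"ay":0,"az":0,"jaw":-0.35},{"tx":0,"ty":0,"tz":0.03,"ax":0,"ay":0,"az":0,"jaw":-0.35},{"tx":0,"ty":0,"tz":0.012,"ax":0,"ay":0,"az":0,"jaw":-0.35},{"tx":0,"ty":0,"tz":0.006,"ax":0,"ay":0,"az":0,"jaw":-0.35},{"tx":0,"ty":0,"tz":0,"ax":0,"ay":0,"az":0,"jaw":-0.35},{"tx":0,"ty":0,"tz":0,"ax":0,"ay":0,"az":0,"jaw":-0.35},{"tx":0,"ty":0,"tz":0,"ax":0,"ay":0,"az":0,"jaw":-0.35},{"tx":0,"ty":0,"tz":0,"ax":0,"ay":0,"az":0,"jaw":-0.35},{"tx":0,"ty":0,"tz":0,"ax":0,"ay":0,"az":0,"jaw":-0.35}]' 20
```

```text
time: 37.6
ee_pos: [0.5157, 0.1413, 0.0521]
tcp_rot: [179.9, -0.0, 83.7]
wrist_force: [1.6, -1.5, 1.9]
opening: 0.0278
grasp_force: 1.3
```

```bash
python3 -m handwheel '[{"tx":-0.001,"ty":-0.0005,"tz":0.002,"ax":0,"ay":0,"az":0,"jaw":-0.35},{"tx":0,"ty":0,"tz":0.002,"ax":0,"ay":0,"az":0,"jaw":-0.35},{"tx":0,"ty":0,"tz":0.002,"ax":0,"ay":0,"az":0,"jaw":-0.35},{"tx":0,"ty":0,"tz":0.0015,"ax":0,"ay":0,"az":0,"jaw":-0.35},{"tx":0,"ty":0,"tz":0,"ax":0,"ay":0,"az":0,"jaw":-0.35},{"tx":0,"ty":0,"tz":0,"ax":0,"ay":0,"az":0,"jaw":-0.35},{"tx":0,"ty":0,"tz":0,"ax":0,"ay":0,"az":0,"jaw":-0.35},{"tx":0,"ty":0,"tz":0,"ax":0,"ay":0,"az":0,"jaw":-0.35},{"tx":0,"ty":0,"tz":0,"ax":0,"ay":0,"az":0,"jaw":-0.35},{"tx":0,"ty":0,"tz":0,"ax":0,"ay":0,"az":0,"jaw":-0.35}]' 20
```

```text
time: 38.85
ee_pos: [0.5152, 0.1407, 0.0456]
tcp_rot: [179.9, -0.1, 83.7]
wrist_force: [-1.5, 1.4, 13.1]
opening: 0.0275
grasp_force: 6.6
```

Bottomed. Closing, then lifting.

```bash
python3 -m handwheel '[{"tx":0,"ty":0,"tz":0,"ax":0,"ay":0,"az":0,"jaw":-0.45},{"tx":0,"ty":0,"tz":0,"ax":0,"ay":0,"az":0,"jaw":-0.52},{"tx":0,"ty":0,"tz":0,"ax":0,"ay":0,"az":0,"jaw":-0.6},{"tx":0,"ty":0,"tz":0,"ax":0,"ay":0,"az":0,"jaw":-0.64},{"tx":0,"ty":0,"tz":0,"ax":0,"ay":0,"az":0,"jaw":-0.7},{"tx":0,"ty":0,"tz":0,"ax":0,"ay":0,"az":0,"jaw":-0.8},{"tx":0,"ty":0,"tz":0,"ax":0,"ay":0,"az":0,"jaw":-1},{"tx":0,"ty":0,"tz":0,"ax":0,"ay":0,"az":0,"jaw":-1},{"tx":0,"ty":0,"tz":0,"ax":0,"ay":0,"az":0,"jaw":-1},{"tx":0,"ty":0,"tz":0,"ax":0,"ay":0,"az":0,"jaw":-1}]' 20
python3 -m handwheel '[{"tx":0,"ty":0,"tz":-0.003,"ax":0,"ay":0,"az":0,"jaw":-1},{"tx":0,"ty":0,"tz":-0.003,"ax":0,"ay":0,"az":0,"jaw":-1},{"tx":0,"ty":0,"tz":-0.005,"ax":0,"ay":0,"az":0,"jaw":-1},{"tx":0,"ty":0,"tz":-0.01,"ax":0,"ay":0,"az":0,"jaw":-1},{"tx":0,"ty":0,"tz":-0.02,"ax":0,"ay":0,"az":0,"jaw":-1},{"tx":0,"ty":0,"tz":-0.03,"ax":0,"ay":0,"az":0,"jaw":-1},{"tx":0,"ty":0,"tz":-0.04,"ax":0,"ay":0,"az":0,"jaw":-1},{"tx":0,"ty":0,"tz":-0.03,"ax":0,"ay":0,"az":0,"jaw":-1},{"tx":0,"ty":0,"tz":0,"ax":0,"ay":0,"az":0,"jaw":-1},{"tx":0,"ty":0,"tz":0,"ax":0,"ay":0,"az":0,"jaw":-1}]'
python3 - <<'E'
from h import *
o=st();snap('side','d11');a=cv2.imread('pics/d10.png').astype(int)-cv2.imread('pics/d11.png')
X=np.array([.110,.994]);Y=np.array([.994,-.110])
d=np.array([.494,-.113])-o['ee_pos'][:2];print(d@X,d@Y)
b=snap('scene','s11')['color'];print('tray diff',np.abs(cv2.imread('pics/s10.png')[190:270,200:320].astype(int)-b[190:270,200:320,::-1]).mean(), np.abs(cv2.imread('pics/s10.png')[160:220,140:215].astype(int)-b[160:220,140:215,::-1]).mean())
E
```

```text
time: 40.1
ee_pos: [0.5156, 0.1406, 0.0461]
tcp_rot: [179.8, -0.1, 83.7]
wrist_force: [-0.3, 0.3, 15.5]
opening: 0.0157
grasp_force: 23.2
time: 41.35
ee_pos: [0.5141, 0.1402, 0.1845]
tcp_rot: [-179.9, 0.0, 83.7]
wrist_force: [-0.4, -0.3, -0.4]
opening: 0.0151
grasp_force: 19.7
41.35 [0.5141 0.1402 0.1845] [-1.7991e+02  3.0000e-02  8.3720e+01] F [-0.4 -0.3 -0.4] op 0.015051362033690764 g 19.693565368652344 q [ 15.2   2.    1.8  89.9   0.  111.5]
-0.2538691064960662 0.007831448663831633
tray diff 14.660208333333333 19.51837037037037
```

```bash
cat >> h.py <<'E'
def trayc(fn):
    # outline of tray by non-blue blob containing tray centre; returns rim-corner world coords
    h=cv2.cvtColor(cv2.imread('pics/'+fn+'.png'),cv2.COLOR_BGR2HSV); m=(h[:,:,1]<110).astype(np.uint8)
    m=cv2.morphologyEx(m,cv2.MORPH_OPEN,np.ones((5,5),np.uint8))
    n,l,s,c=cv2.connectedComponentsWithStats(m); u,v=px(fn,[.494,-.113,.004]); k=l[int(v),int(u)]
    return s[k],np.round(c[k],1),k
E
python3 - <<'E'
from h import *
for f in ['d0','d4','d7','d10','d11','s0','s4','s10','s11']:
    try: print(f,*trayc(f))
    except Exception as e: print(f,e)
# scanner blob: non-blue near mat
for f in ['s4','s10','s11']:
    h=cv2.cvtColor(cv2.imread('pics/'+f+'.png'),cv2.COLOR_BGR2HSV); m=(h[:,:,1]<110).astype(np.uint8)
    n,l,s,c=cv2.connectedComponentsWithStats(m);u,v=px(f,[.46,-.381,.041]);print(f,s[l[int(v),int(u)]],c[l[int(v),int(u)]])
E
```

```text
d0 [ 269  175   78   76 3893] [307.8 212.7] 26
d4 OpenCV(4.12.0) /io/opencv/modules/imgproc/src/color.cpp:199: error: (-215:Assertion failed) !_src.empty() in function 'cvtColor'

d7 [     0      0    560    383 100379] [213.4 118.8] 1
d10 [ 266  175   81   76 3920] [307.3 212.8] 11
d11 [    0     0   560   383 95134] [209.  118.1] 1
s0 [ 208  190  110   83 5733] [256.7 229.4] 8
s4 [ 208  189  110   84 5749] [256.7 229.2] 5
s10 [ 208  190  110   83 5736] [256.8 229.4] 6
s11 [ 208  190  110   83 5737] [256.7 229.4] 5
s4 [ 117  172   92  103 4331] [159.62872316 224.56037867]
s10 [ 117  172   92  103 4330] [159.30831409 224.45658199]
s11 [ 117  172  101  103 4478] [163.45310406 223.5911121 ][ WARN:0@0.388] global loadsave.cpp:275 findDecoder imread_('pics/d4.png'): can't open/read file: check file path/integrity
```

```bash
python3 -m handwheel '[{"tx":-0.025,"ty":0.002,"tz":0,"ax":0,"ay":0,"az":0,"jaw":-1},{"tx":-0.05,"ty":0.002,"tz":0,"ax":0,"ay":0,"az":0,"jaw":-1},{"tx":-0.06,"ty":0.002,"tz":0,"ax":0,"ay":0,"az":0,"jaw":-1},{"tx":-0.06,"ty":0.001,"tz":0,"ax":0,"ay":0,"az":0,"jaw":-1},{"tx":-0.04,"ty":0.001,"tz":0,"ax":0,"ay":0,"az":0,"jaw":-1},{"tx":-0.019,"ty":0,"tz":0.02,"ax":0,"ay":0,"az":0,"jaw":-1},{"tx":0,"ty":0,"tz":0.05,"ax":0,"ay":0,"az":0,"jaw":-1},{"tx":0,"ty":0,"tz":0.04,"ax":0,"ay":0,"az":0,"jaw":-1},{"tx":0,"ty":0,"tz":0.025,"ax":0,"ay":0,"az":0,"jaw":-1},{"tx":0,"ty":0,"tz":0.008,"ax":0,"ay":0,"az":0,"jaw":-1}]'
python3 -m handwheel '[{"tx":0,"ty":0,"tz":0.004,"ax":0,"ay":0,"az":0,"jaw":-1},{"tx":0,"ty":0,"tz":0.002,"ax":0,"ay":0,"az":0,"jaw":-1},{"tx":0,"ty":0,"tz":0.001,"ax":0,"ay":0,"az":0,"jaw":-1},{"tx":0,"ty":0,"tz":0,"ax":0,"ay":0,"az":0,"jaw":-1},{"tx":0,"ty":0,"tz":0,"ax":0,"ay":0,"az":0,"jaw":-1},{"tx":0,"ty":0,"tz":0,"ax":0,"ay":0,"az":0,"jaw":-1},{"tx":0,"ty":0,"tz":0,"ax":0,"ay":0,"az":0,"jaw":-1},{"tx":0,"ty":0,"tz":0,"ax":0,"ay":0,"az":0,"jaw":-1},{"tx":0,"ty":0,"tz":0,"ax":0,"ay":0,"az":0,"jaw":-1},{"tx":0,"ty":0,"tz":0,"ax":0,"ay":0,"az":0,"jaw":-1}]'
python3 - <<'E'
from h import *
# scanner top (light grey) blob: compare s4,s10,s11 ; text map of value around the mat
for f in ['s4','s11']:
    g=cv2.imread('pics/'+f+'.png');h=cv2.cvtColor(g,cv2.COLOR_BGR2HSV)
    print(f)
    for v in range(164,220,3): print(''.join('.' if h[v,u,1]>=110 else ('#' if h[v,u,2]<60 else ('+' if h[v,u,2]<110 else 'O')) for u in range(140,216,2)))
E
```

```text
time: 42.7
ee_pos: [0.4932, -0.1127, 0.0399]
tcp_rot: [-179.8, -0.0, 83.7]
wrist_force: [-1.2, 0.7, -0.6]
opening: 0.0156
grasp_force: 19.7
time: 43.95
ee_pos: [0.4948, -0.1131, 0.0353]
tcp_rot: [180.0, 0.0, 83.7]
wrist_force: [-0.2, 0.3, -0.7]
opening: 0.0152
grasp_force: 19.7
s4
......................................
......................................
......................................
.....................OOOO.............
...................OO++OOO+++.........
.................O+++####++++.........
...............O+#+###+++++++.........
.............O++++###++++++++#+++.....
...........O+++++++++++++++##++#+#....
.........++++++++++++++++##++#+++.....
.......++++++++##+++++++######+.......
......+++++++++#+#++++#####+#+........
O.....O+++++++++++++######++..........
.O.O..O++++++++++++###+##+............
O.OOO++++++++++++++#+###+.............
.OO+++++++++++++++++#++...............
OOO++++++++++++++++##................O
OOOOOOOO++++++++++++.O.............O++
OOOOOOOOOO.O++++++++.O.............++O
s11
......................................
......................................
......................................
..............................OOOO....
.............................OO+OOOOOO
.....................O......O+++++++OO
...................O++++++OO++++++OOO+
.................O+++++++OO++++++OOO++
................++++++++OOOOOOO+OO++++
..............++++++++OOOOOOOOOOO+++++
............+++++++++++++++OOOOO+++#+.
..........O+++++++++++++++++++++++#...
.O.O....O+++++++++++++#+++++++#+++....
...OOOO+++++++++++++++#####++###+.....
OOOOO+++++++++++++++++##+++##+++......
OOO+++++++++++++++++#++...............
OOO++++++++++++++++++....O...........O
OOOOOOOO++++++++++++...............O++
OOOOOOOOO...O+++++.................++O
```

The scanner has been knocked off its place, about +3–4 cm to the right in the scene view. I'll mend that after placing this tube.

```bash
python3 -m handwheel '[{"tx":0,"ty":0,"tz":0.003,"ax":0,"ay":0,"az":0,"jaw":-1},{"tx":0,"ty":0,"tz":0.0015,"ax":0,"ay":0,"az":0,"jaw":-1},{"tx":0,"ty":0,"tz":0.001,"ax":0,"ay":0,"az":0,"jaw":-1},{"tx":0,"ty":0,"tz":0.0005,"ax":0,"ay":0,"az":0,"jaw":-1},{"tx":0,"ty":0,"tz":0,"ax":0,"ay":0,"az":0,"jaw":-1},{"tx":0,"ty":0,"tz":0,"ax":0,"ay":0,"az":0,"jaw":-1},{"tx":0,"ty":0,"tz":0,"ax":0,"ay":0,"az":0,"jaw":-1},{"tx":0,"ty":0,"tz":0,"ax":0,"ay":0,"az":0,"jaw":-1},{"tx":0,"ty":0,"tz":0,"ax":0,"ay":0,"az":0,"jaw":-1},{"tx":0,"ty":0,"tz":0,"ax":0,"ay":0,"az":0,"jaw":-1}]'
```

```text
time: 45.2
ee_pos: [0.4948, -0.1131, 0.0301]
tcp_rot: [180.0, 0.0, 83.7]
wrist_force: [-3.8, 1.2, 7.5]
opening: 0.0159
grasp_force: 20.5
```

```bash
python3 -m handwheel '[{"tx":0,"ty":0,"tz":-0.001,"ax":0,"ay":0,"az":0,"jaw":-1},{"tx":0,"ty":0,"tz":0,"ax":0,"ay":0,"az":0,"jaw":-0.6},{"tx":0,"ty":0,"tz":0,"ax":0,"ay":0,"az":0,"jaw":-0.35},{"tx":0,"ty":0,"tz":0,"ax":0,"ay":0,"az":0,"jaw":-0.35},{"tx":0,"ty":0,"tz":0,"ax":0,"ay":0,"az":0,"jaw":-0.35},{"tx":0,"ty":0,"tz":-0.02,"ax":0,"ay":0,"az":0,"jaw":-0.35},{"tx":0,"ty":0,"tz":-0.03,"ax":0,"ay":0,"az":0,"jaw":-0.35},{"tx":0,"ty":0,"tz":-0.04,"ax":0,"ay":0,"az":0,"jaw":-0.35},{"tx":0,"ty":0,"tz":-0.05,"ax":0,"ay":0,"az":0,"jaw":-0.35},{"tx":0,"ty":0,"tz":-0.01,"ax":0,"ay":0,"az":0,"jaw":-0.35}]'
python3 -m handwheel '[{"tx":0.03,"ty":-0.001,"tz":0,"ax":0,"ay":0,"az":0,"jaw":-0.35},{"tx":0.055,"ty":-0.002,"tz":0,"ax":0,"ay":0,"az":0,"jaw":-0.35},{"tx":0.06,"ty":-0.002,"tz":0,"ax":0,"ay":0,"az":0,"jaw":-0.35},{"tx":0.06,"ty":-0.002,"tz":0,"ax":0,"ay":0,"az":0,"jaw":-0.35},{"tx":0.06,"ty":-0.002,"tz":0,"ax":0,"ay":0,"az":0,"jaw":-0.35},{"tx":0.055,"ty":0,"tz":0,"ax":0,"ay":0,"az":0,"jaw":-0.35},{"tx":0.03,"ty":0,"tz":0,"ax":0,"ay":0,"az":0,"jaw":-0.35},{"tx":0.016,"ty":0,"tz":0,"ax":0,"ay":0,"az":0,"jaw":-0.35},{"tx":0,"ty":0,"tz":0,"ax":0,"ay":0,"az":0,"jaw":-0.35},{"tx":0,"ty":0,"tz":0,"ax":0,"ay":0,"az":0,"jaw":-0.35}]' 20
python3 - <<'E'
from h import *
o=st();X=np.array([.110,.994]);Y=np.array([.994,-.110])
d=np.array([.5264,.2518])-o['ee_pos'][:2];print(d@X,d@Y)
E
```

```text
time: 46.45
ee_pos: [0.496, -0.1134, 0.1838]
tcp_rot: [179.7, 0.0, 83.7]
wrist_force: [0.1, -0.4, -0.2]
opening: 0.0276
grasp_force: 0.0
time: 47.7
ee_pos: [0.5259, 0.2506, 0.1803]
tcp_rot: [-180.0, 0.0, 83.7]
wrist_force: [0.5, -1.1, -0.4]
opening: 0.0277
grasp_force: 0.0
47.7 [0.5259 0.2506 0.1803] [-1.7999e+02  2.0000e-02  8.3660e+01] F [ 0.5 -1.1 -0.4] op 0.027665292552942294 g 0.0 q [ 25.5   8.7   8.5  89.8  -0.  121.8]
0.001259848465058621 0.0003295905760823655
```

Descend 0.128 to about 0.052, then press 7 mm more to about 0.0445 commanded.

```bash
python3 -m handwheel '[{"tx":0.001,"ty":0,"tz":0.03,"ax":0,"ay":0,"az":0,"jaw":-0.35},{"tx":0,"ty":0,"tz":0.04,"ax":0,"ay":0,"az":0,"jaw":-0.35},{"tx":0,"ty":0,"tz":0.035,"ax":0,"ay":0,"az":0,"jaw":-0.35},{"tx":0,"ty":0,"tz":0.015,"ax":0,"ay":0,"az":0,"jaw":-0.35},{"tx":0,"ty":0,"tz":0.008,"ax":0,"ay":0,"az":0,"jaw":-0.35},{"tx":0,"ty":0,"tz":0,"ax":0,"ay":0,"az":0,"jaw":-0.35},{"tx":0,"ty":0,"tz":0.002,"ax":0,"ay":0,"az":0,"jaw":-0.35},{"tx":0,"ty":0,"tz":0.002,"ax":0,"ay":0,"az":0,"jaw":-0.35},{"tx":0,"ty":0,"tz":0,"ax":0,"ay":0,"az":0,"jaw":-0.35},{"tx":0,"ty":0,"tz":0,"ax":0,"ay":0,"az":0,"jaw":-0.35}]' 20
```

```text
time: 48.95
ee_pos: [0.5266, 0.2529, 0.0488]
tcp_rot: [179.9, -0.0, 83.7]
wrist_force: [3.0, -1.8, 4.8]
opening: 0.0278
grasp_force: 2.2
```

```bash
python3 -m handwheel '[{"tx":-0.001,"ty":0,"tz":0.002,"ax":0,"ay":0,"az":0,"jaw":-0.35},{"tx":0,"ty":0,"tz":0.002,"ax":0,"ay":0,"az":0,"jaw":-0.35},{"tx":0,"ty":0,"tz":0,"ax":0,"ay":0,"az":0,"jaw":-0.35},{"tx":0,"ty":0,"tz":0,"ax":0,"ay":0,"az":0,"jaw":-0.35},{"tx":0,"ty":0,"tz":0,"ax":0,"ay":0,"az":0,"jaw":-0.35},{"tx":0,"ty":0,"tz":0,"ax":0,"ay":0,"az":0,"jaw":-0.35},{"tx":0,"ty":0,"tz":0,"ax":0,"ay":0,"az":0,"jaw":-0.35},{"tx":0,"ty":0,"tz":0,"ax":0,"ay":0,"az":0,"jaw":-0.35},{"tx":0,"ty":0,"tz":0,"ax":0,"ay":0,"az":0,"jaw":-0.35},{"tx":0,"ty":0,"tz":0,"ax":0,"ay":0,"az":0,"jaw":-0.35}]' 20
```

```text
time: 50.2
ee_pos: [0.5266, 0.2527, 0.0457]
tcp_rot: [179.9, -0.1, 83.7]
wrist_force: [1.2, 1.2, 10.5]
opening: 0.0276
grasp_force: 5.3
```

```bash
python3 -m handwheel '[{"tx":0,"ty":0,"tz":0.0003,"ax":0,"ay":0,"az":0,"jaw":-0.45},{"tx":0,"ty":0,"tz":0,"ax":0,"ay":0,"az":0,"jaw":-0.52},{"tx":0,"ty":0,"tz":0,"ax":0,"ay":0,"az":0,"jaw":-0.6},{"tx":0,"ty":0,"tz":0,"ax":0,"ay":0,"az":0,"jaw":-0.64},{"tx":0,"ty":0,"tz":0,"ax":0,"ay":0,"az":0,"jaw":-0.7},{"tx":0,"ty":0,"tz":0,"ax":0,"ay":0,"az":0,"jaw":-0.8},{"tx":0,"ty":0,"tz":0,"ax":0,"ay":0,"az":0,"jaw":-1},{"tx":0,"ty":0,"tz":0,"ax":0,"ay":0,"az":0,"jaw":-1},{"tx":0,"ty":0,"tz":0,"ax":0,"ay":0,"az":0,"jaw":-1},{"tx":0,"ty":0,"tz":0,"ax":0,"ay":0,"az":0,"jaw":-1}]' 20
python3 -m handwheel '[{"tx":0,"ty":0,"tz":-0.003,"ax":0,"ay":0,"az":0,"jaw":-1},{"tx":0,"ty":0,"tz":-0.003,"ax":0,"ay":0,"az":0,"jaw":-1},{"tx":0,"ty":0,"tz":-0.005,"ax":0,"ay":0,"az":0,"jaw":-1},{"tx":0,"ty":0,"tz":-0.01,"ax":0,"ay":0,"az":0,"jaw":-1},{"tx":0,"ty":0,"tz":-0.02,"ax":0,"ay":0,"az":0,"jaw":-1},{"tx":0,"ty":0,"tz":-0.03,"ax":0,"ay":0,"az":0,"jaw":-1},{"tx":0,"ty":0,"tz":-0.04,"ax":0,"ay":0,"az":0,"jaw":-1},{"tx":0,"ty":0,"tz":-0.03,"ax":0,"ay":0,"az":0,"jaw":-1},{"tx":0,"ty":0,"tz":0,"ax":0,"ay":0,"az":0,"jaw":-1},{"tx":0,"ty":0,"tz":0,"ax":0,"ay":0,"az":0,"jaw":-1}]'
python3 - <<'E'
from h import *
o=st();X=np.array([.110,.994]);Y=np.array([.994,-.110])
d=np.array([.503,-.054])-o['ee_pos'][:2];print(d@X,d@Y)
snap('scene','s12');print(trayc('s12'))
E
```

```text
time: 51.45
ee_pos: [0.5268, 0.2527, 0.0461]
tcp_rot: [179.9, -0.2, 83.7]
wrist_force: [-1.9, -0.2, 16.0]
opening: 0.0151
grasp_force: 23.0
time: 52.7
ee_pos: [0.5254, 0.2515, 0.1841]
tcp_rot: [-179.9, 0.0, 83.7]
wrist_force: [0.1, -0.1, -0.5]
opening: 0.0152
grasp_force: 19.7
52.7 [0.5254 0.2515 0.1841] [-1.7991e+02  4.0000e-02  8.3720e+01] F [ 0.1 -0.1 -0.5] op 0.015200196833418665 g 19.709239304065704 q [ 25.6   8.8   9.1  90.3   0.  121.9]
-0.3061787355384117 0.011339145458770841
(array([ 208,  190,  110,   83, 5735], dtype=int32), array([256.7, 229.4]), np.int32(5))
```

```bash
python3 -m handwheel '[{"tx":-0.03,"ty":0.002,"tz":0,"ax":0,"ay":0,"az":0,"jaw":-1},{"tx":-0.055,"ty":0.002,"tz":0,"ax":0,"ay":0,"az":0,"jaw":-1},{"tx":-0.06,"ty":0.002,"tz":0,"ax":0,"ay":0,"az":0,"jaw":-1},{"tx":-0.06,"ty":0.002,"tz":0,"ax":0,"ay":0,"az":0,"jaw":-1},{"tx":-0.055,"ty":0.002,"tz":0,"ax":0,"ay":0,"az":0,"jaw":-1},{"tx":-0.03,"ty":0.001,"tz":0,"ax":0,"ay":0,"az":0,"jaw":-1},{"tx":-0.017,"ty":0,"tz":0.03,"ax":0,"ay":0,"az":0,"jaw":-1},{"tx":0,"ty":0,"tz":0.05,"ax":0,"ay":0,"az":0,"jaw":-1},{"tx":0,"ty":0,"tz":0.04,"ax":0,"ay":0,"az":0,"jaw":-1},{"tx":0,"ty":0,"tz":0.02,"ax":0,"ay":0,"az":0,"jaw":-1}]'
python3 -m handwheel '[{"tx":0,"ty":0,"tz":0.005,"ax":0,"ay":0,"az":0,"jaw":-1},{"tx":0,"ty":0,"tz":0.003,"ax":0,"ay":0,"az":0,"jaw":-1},{"tx":0,"ty":0,"tz":0.002,"ax":0,"ay":0,"az":0,"jaw":-1},{"tx":0,"ty":0,"tz":0,"ax":0,"ay":0,"az":0,"jaw":-1},{"tx":0,"ty":0,"tz":0,"ax":0,"ay":0,"az":0,"jaw":-1},{"tx":0,"ty":0,"tz":0,"ax":0,"ay":0,"az":0,"jaw":-1},{"tx":0,"ty":0,"tz":0,"ax":0,"ay":0,"az":0,"jaw":-1},{"tx":0,"ty":0,"tz":0,"ax":0,"ay":0,"az":0,"jaw":-1},{"tx":0,"ty":0,"tz":0,"ax":0,"ay":0,"az":0,"jaw":-1},{"tx":0,"ty":0,"tz":0,"ax":0,"ay":0,"az":0,"jaw":-1}]'
```

```text
time: 54.0
ee_pos: [0.5009, -0.0545, 0.0412]
tcp_rot: [-179.7, -0.0, 83.7]
wrist_force: [-0.1, -0.3, -0.4]
opening: 0.0155
grasp_force: 19.7
time: 55.25
ee_pos: [0.5032, -0.0546, 0.035]
tcp_rot: [-180.0, 0.0, 83.7]
wrist_force: [-0.4, -1.2, -0.3]
opening: 0.0156
grasp_force: 19.7
```

```bash
python3 -m handwheel '[{"tx":0,"ty":0,"tz":0.003,"ax":0,"ay":0,"az":0,"jaw":-1},{"tx":0,"ty":0,"tz":0.0015,"ax":0,"ay":0,"az":0,"jaw":-1},{"tx":0,"ty":0,"tz":0.0007,"ax":0,"ay":0,"az":0,"jaw":-1},{"tx":0,"ty":0,"tz":0.0005,"ax":0,"ay":0,"az":0,"jaw":-1},{"tx":0,"ty":0,"tz":0,"ax":0,"ay":0,"az":0,"jaw":-1},{"tx":0,"ty":0,"tz":0,"ax":0,"ay":0,"az":0,"jaw":-1},{"tx":0,"ty":0,"tz":0,"ax":0,"ay":0,"az":0,"jaw":-1},{"tx":0,"ty":0,"tz":0,"ax":0,"ay":0,"az":0,"jaw":-1},{"tx":0,"ty":0,"tz":0,"ax":0,"ay":0,"az":0,"jaw":-1},{"tx":0,"ty":0,"tz":0,"ax":0,"ay":0,"az":0,"jaw":-1}]'
```

```text
time: 56.5
ee_pos: [0.5032, -0.0547, 0.0301]
tcp_rot: [180.0, 0.0, 83.7]
wrist_force: [-4.5, -0.8, 7.7]
opening: 0.0149
grasp_force: 20.6
```

```bash
python3 -m handwheel '[{"tx":0,"ty":0,"tz":-0.001,"ax":0,"ay":0,"az":0,"jaw":-1},{"tx":0,"ty":0,"tz":0,"ax":0,"ay":0,"az":0,"jaw":-0.6},{"tx":0,"ty":0,"tz":0,"ax":0,"ay":0,"az":0,"jaw":-0.35},{"tx":0,"ty":0,"tz":0,"ax":0,"ay":0,"az":0,"jaw":-0.35},{"tx":0,"ty":0,"tz":0,"ax":0,"ay":0,"az":0,"jaw":-0.35},{"tx":0,"ty":0,"tz":-0.02,"ax":0,"ay":0,"az":0,"jaw":-0.35},{"tx":0,"ty":0,"tz":-0.03,"ax":0,"ay":0,"az":0,"jaw":-0.35},{"tx":0,"ty":0,"tz":-0.05,"ax":0,"ay":0,"az":0,"jaw":-0.35},{"tx":0,"ty":0,"tz":-0.06,"ax":0,"ay":0,"az":0,"jaw":-0.35},{"tx":0,"ty":0,"tz":-0.04,"ax":0,"ay":0,"az":0,"jaw":-0.35}]'
python3 - <<'E'
from h import *
p=np.array([.504,-.055]);q=np.array([.41,-.35]);d=(q-p)/8
for i in range(8):
    a=np.radians(83.7-10.5*i);print(np.round([d[0]*np.cos(a)+d[1]*np.sin(a),d[0]*np.sin(a)-d[1]*np.cos(a)],3))
E
```

```text
time: 57.75
ee_pos: [0.5035, -0.0547, 0.2332]
tcp_rot: [179.9, -0.0, 83.7]
wrist_force: [1.4, 0.0, -0.3]
opening: 0.0276
grasp_force: 0.0
[-0.038 -0.008]
[-0.039 -0.001]
[-0.038  0.006]
[-0.036  0.013]
[-0.033  0.02 ]
[-0.029  0.025]
[-0.024  0.03 ]
[-0.018  0.034]
```

```bash
python3 -m handwheel '[{"tx":-0.038,"ty":-0.008,"tz":0,"ax":0,"ay":0,"az":10.5,"jaw":1},{"tx":-0.039,"ty":-0.001,"tz":0,"ax":0,"ay":0,"az":10.5,"jaw":1},{"tx":-0.038,"ty":0.006,"tz":0,"ax":0,"ay":0,"az":10.5,"jaw":1},{"tx":-0.036,"ty":0.013,"tz":0,"ax":0,"ay":0,"az":10.5,"jaw":1},{"tx":-0.033,"ty":0.02,"tz":0,"ax":0,"ay":0,"az":10.5,"jaw":1},{"tx":-0.029,"ty":0.025,"tz":0,"ax":0,"ay":0,"az":10.5,"jaw":1},{"tx":-0.024,"ty":0.03,"tz":0,"ax":0,"ay":0,"az":10.5,"jaw":1},{"tx":-0.018,"ty":0.034,"tz":0,"ax":0,"ay":0,"az":10.5,"jaw":1},{"tx":0,"ty":0,"tz":0,"ax":0,"ay":0,"az":0,"jaw":1},{"tx":0,"ty":0,"tz":0,"ax":0,"ay":0,"az":0,"jaw":1}]' 30
python3 - <<'E'
from h import *
st();snap('wrist','w13');snap('side','d13');snap('scene','s13');print(trayc('s13'))
print([px('w13',P) for P in ([.473,-.381,.003],[.558,-.34,.003],[.39,-.34,.003],[.556,-.43,.003],[.462,-.36,.041])])
h=cv2.cvtColor(cv2.imread('pics/w13.png'),cv2.COLOR_BGR2HSV)
for v in range(0,250,5): print('%3d '%v+''.join('.' if h[v,u,1]>=110 else ('#' if h[v,u,2]<50 else ('+' if h[v,u,2]<90 else 'O')) for u in range(170,400,3)))
E
```

```text
time: 59.0
ee_pos: [0.4083, -0.3478, 0.2302]
tcp_rot: [-180.0, 0.0, -0.2]
wrist_force: [-0.0, 0.3, 0.2]
opening: 0.0856
grasp_force: 0.0
59.0 [ 0.4083 -0.3478  0.2302] [-1.7998e+02  1.0000e-02 -2.2000e-01] F [-0.   0.3  0.2] op 0.08559530617190277 g 0.0 q [-40.4   3.1   8.   94.9   0.  139.8]
(array([ 208,  189,  110,   84, 5753], dtype=int32), array([256.7, 229.3]), np.int32(5))
[array([311.7, 118.7]), array([276. ,  38.1]), array([277.6, 187.3]), array([358.3,  39.7]), array([295. , 130.7])]
  0 .............................................................................
  5 .............................................................................
 10 .............................................................................
 15 .............................................................................
 20 .............................................................................
 25 .............................................................................
 30 .............................................................................
 35 .......................
[... 2798 characters left out ...]
............................................
210 .............................................................................
215 .............................................................................
220 .............................................................................
225 .............................................................................
230 .............................................................................
235 .............................................................................
240 .............................................................................
245 .............................................................................
```

```bash
python3 - <<'E'
from h import *
Q={k:at('w13',*q,.0395)[:2] for k,q in dict(fl=(238,104),fr=(285.5,104),bl=(245,198),br=(288.5,198),nl=(233,77),nr=(284,77)).items()}
print(Q)
b=(Q['bl']+Q['br'])/2;f=(Q['fl']+Q['fr'])/2;n=(Q['nl']+Q['nr'])/2
h=n-b;yaw=np.degrees(np.arctan2(h[1],h[0]));u=h/np.linalg.norm(h);print('len b-f,b-n',np.linalg.norm(f-b),np.linalg.norm(n-b),yaw,'side yaw',np.degrees(np.arctan2(*(Q['fl']-Q['bl'])[::-1])))
c=b+.065*u;print('centre',c,n-.067*u)
o=telemetry.get_obs();y=np.radians(o['tcp_rot'][2]);d=c-o['ee_pos'][:2];print('tx,ty',d@[np.cos(y),np.sin(y)],d@[np.sin(y),-np.cos(y)],'az',-(yaw-o['tcp_rot'][2]))
E
```

```text
{'fl': array([ 0.4894, -0.3002]), 'fr': array([ 0.4892, -0.35  ]), 'bl': array([ 0.3868, -0.3032]), 'br': array([ 0.3866, -0.3532]), 'nl': array([ 0.5156, -0.2964]), 'nr': array([ 0.5153, -0.3485])}
len b-f,b-n 0.1026468216751011 0.12887833409848218 2.5571414407983397 side yaw 1.6748379905292108
centre [ 0.45163527 -0.32529998] [ 0.44851672 -0.32543925]
tx,ty 0.04287036469354922 -0.022138628329968515 az -2.7317967504341407
```

```bash
python3 -m handwheel '[{"tx":0.042,"ty":-0.022,"tz":0,"ax":0,"ay":0,"az":-2,"jaw":1},{"tx":0,"ty":0,"tz":0.05,"ax":0,"ay":0,"az":0,"jaw":1},{"tx":0,"ty":0,"tz":0.05,"ax":0,"ay":0,"az":0,"jaw":1},{"tx":0,"ty":0,"tz":0.04,"ax":0,"ay":0,"az":0,"jaw":1},{"tx":0,"ty":0,"tz":0.03,"ax":0,"ay":0,"az":0,"jaw":1},{"tx":0,"ty":0,"tz":0.02,"ax":0,"ay":0,"az":0,"jaw":1},{"tx":0,"ty":0,"tz":0.015,"ax":0,"ay":0,"az":0,"jaw":1},{"tx":0,"ty":0,"tz":0.009,"ax":0,"ay":0,"az":0,"jaw":1},{"tx":0,"ty":0,"tz":0.004,"ax":0,"ay":0,"az":0,"jaw":1},{"tx":0,"ty":0,"tz":0,"ax":0,"ay":0,"az":0,"jaw":1}]' 30
python3 -m handwheel '[{"tx":0,"ty":0,"tz":0,"ax":0,"ay":0,"az":0,"jaw":0.4},{"tx":0,"ty":0,"tz":0,"ax":0,"ay":0,"az":0,"jaw":0.2},{"tx":0,"ty":0,"tz":0,"ax":0,"ay":0,"az":0,"jaw":0},{"tx":0,"ty":0,"tz":0,"ax":0,"ay":0,"az":0,"jaw":-1},{"tx":0,"ty":0,"tz":0,"ax":0,"ay":0,"az":0,"jaw":-1},{"tx":0,"ty":0,"tz":0,"ax":0,"ay":0,"az":0,"jaw":-1},{"tx":0,"ty":0,"tz":0,"ax":0,"ay":0,"az":0,"jaw":-1},{"tx":0,"ty":0,"tz":0,"ax":0,"ay":0,"az":0,"jaw":-1},{"tx":0,"ty":0,"tz":0,"ax":0,"ay":0,"az":0,"jaw":-1},{"tx":0,"ty":0,"tz":0,"ax":0,"ay":0,"az":0,"jaw":-1}]' 30
```

```text
time: 60.4
ee_pos: [0.4507, -0.3263, 0.0126]
tcp_rot: [180.0, -0.0, 1.7]
wrist_force: [0.1, -0.4, 0.1]
opening: 0.0853
grasp_force: 0.0
time: 61.65
ee_pos: [0.4507, -0.3265, 0.013]
tcp_rot: [180.0, -0.0, 1.7]
wrist_force: [-0.6, 0.8, 5.3]
opening: 0.0507
grasp_force: 31.1
```

```bash
python3 -m handwheel '[{"tx":0,"ty":0,"tz":-0.01,"ax":0,"ay":0,"az":0,"jaw":-1},{"tx":0,"ty":0,"tz":-0.03,"ax":0,"ay":0,"az":0,"jaw":-1},{"tx":0.0097,"ty":0.025,"tz":0,"ax":0,"ay":0,"az":0,"jaw":-1},{"tx":0.01,"ty":0.03,"tz":0,"ax":0,"ay":0,"az":4.7,"jaw":-1},{"tx":0,"ty":0,"tz":0,"ax":0,"ay":0,"az":0,"jaw":-1},{"tx":0,"ty":0,"tz":0.02,"ax":0,"ay":0,"az":0,"jaw":-1},{"tx":0,"ty":0,"tz":0.012,"ax":0,"ay":0,"az":0,"jaw":-1},{"tx":0,"ty":0,"tz":0,"ax":0,"ay":0,"az":0,"jaw":-1},{"tx":0,"ty":0,"tz":0,"ax":0,"ay":0,"az":0,"jaw":-1},{"tx":0,"ty":0,"tz":0,"ax":0,"ay":0,"az":0,"jaw":-1}]'
```

```text
time: 62.9
ee_pos: [0.4721, -0.3808, 0.021]
tcp_rot: [180.0, -0.0, -3.0]
wrist_force: [0.7, 0.1, -2.2]
opening: 0.0504
grasp_force: 32.2
```

```bash
python3 -m handwheel '[{"tx":0,"ty":0,"tz":0.003,"ax":0,"ay":0,"az":0,"jaw":-1},{"tx":0,"ty":0,"tz":0.001,"ax":0,"ay":0,"az":0,"jaw":-1},{"tx":0,"ty":0,"tz":0.001,"ax":0,"ay":0,"az":0,"jaw":-1},{"tx":0,"ty":0,"tz":0,"ax":0,"ay":0,"az":0,"jaw":-1},{"tx":0,"ty":0,"tz":0,"ax":0,"ay":0,"az":0,"jaw":-1},{"tx":0,"ty":0,"tz":0,"ax":0,"ay":0,"az":0,"jaw":-1},{"tx":0,"ty":0,"tz":0,"ax":0,"ay":0,"az":0,"jaw":-1},{"tx":0,"ty":0,"tz":0,"ax":0,"ay":0,"az":0,"jaw":-1},{"tx":0,"ty":0,"tz":0,"ax":0,"ay":0,"az":0,"jaw":-1},{"tx":0,"ty":0,"tz":0,"ax":0,"ay":0,"az":0,"jaw":-1}]'
```

```text
time: 64.15
ee_pos: [0.4718, -0.3806, 0.0153]
tcp_rot: [180.0, -0.0, -3.0]
wrist_force: [-1.6, 0.2, -1.1]
opening: 0.0506
grasp_force: 32.1
```

```bash
python3 -m handwheel '[{"tx":0,"ty":0,"tz":0.001,"ax":0,"ay":0,"az":0,"jaw":-1},{"tx":0,"ty":0,"tz":0,"ax":0,"ay":0,"az":0,"jaw":-1},{"tx":0,"ty":0,"tz":0,"ax":0,"ay":0,"az":0,"jaw":-1},{"tx":0,"ty":0,"tz":0,"ax":0,"ay":0,"az":0,"jaw":-1},{"tx":0,"ty":0,"tz":0,"ax":0,"ay":0,"az":0,"jaw":-1},{"tx":0,"ty":0,"tz":0,"ax":0,"ay":0,"az":0,"jaw":-1},{"tx":0,"ty":0,"tz":0,"ax":0,"ay":0,"az":0,"jaw":-1},{"tx":0,"ty":0,"tz":0,"ax":0,"ay":0,"az":0,"jaw":-1},{"tx":0,"ty":0,"tz":0,"ax":0,"ay":0,"az":0,"jaw":-1},{"tx":0,"ty":0,"tz":0,"ax":0,"ay":0,"az":0,"jaw":-1}]'
```

```text
time: 65.4
ee_pos: [0.4718, -0.3807, 0.0152]
tcp_rot: [180.0, -0.0, -3.0]
wrist_force: [-3.7, 1.7, 5.9]
opening: 0.0502
grasp_force: 31.9
```

Contact. I'll release, rise and back off.

```bash
python3 -m handwheel '[{"tx":0,"ty":0,"tz":-0.0005,"ax":0,"ay":0,"az":0,"jaw":-1},{"tx":0,"ty":0,"tz":0,"ax":0,"ay":0,"az":0,"jaw":0.4},{"tx":0,"ty":0,"tz":0,"ax":0,"ay":0,"az":0,"jaw":1},{"tx":0,"ty":0,"tz":0,"ax":0,"ay":0,"az":0,"jaw":1},{"tx":0,"ty":0,"tz":0,"ax":0,"ay":0,"az":0,"jaw":1},{"tx":0,"ty":0,"tz":0,"ax":0,"ay":0,"az":0,"jaw":1},{"tx":0,"ty":0,"tz":-0.03,"ax":0,"ay":0,"az":0,"jaw":1},{"tx":0,"ty":0,"tz":-0.05,"ax":0,"ay":0,"az":0,"jaw":1},{"tx":0,"ty":0,"tz":-0.06,"ax":0,"ay":0,"az":0,"jaw":1},{"tx":0,"ty":0,"tz":-0.05,"ax":0,"ay":0,"az":0,"jaw":1}]'
python3 -m handwheel '[{"tx":-0.04,"ty":0,"tz":-0.01,"ax":0,"ay":0,"az":0,"jaw":1},{"tx":-0.04,"ty":0,"tz":-0.01,"ax":0,"ay":0,"az":0,"jaw":1},{"tx":0,"ty":0,"tz":0,"ax":0,"ay":0,"az":0,"jaw":1},{"tx":0,"ty":0,"tz":0,"ax":0,"ay":0,"az":0,"jaw":1},{"tx":0,"ty":0,"tz":0,"ax":0,"ay":0,"az":0,"jaw":1},{"tx":0,"ty":0,"tz":0,"ax":0,"ay":0,"az":0,"jaw":1},{"tx":0,"ty":0,"tz":0,"ax":0,"ay":0,"az":0,"jaw":1},{"tx":0,"ty":0,"tz":0,"ax":0,"ay":0,"az":0,"jaw":1},{"tx":0,"ty":0,"tz":0,"ax":0,"ay":0,"az":0,"jaw":1},{"tx":0,"ty":0,"tz":0,"ax":0,"ay":0,"az":0,"jaw":1}]'
python3 - <<'E'
from h import *
st();snap('wrist','w14');snap('side','d14');snap('scene','s14');print(trayc('s14'))
def m(f,us,vs):
    h=cv2.cvtColor(cv2.imread('pics/'+f+'.png'),cv2.COLOR_BGR2HSV)
    for v in vs: print('%3d '%v+''.join('.' if h[v,u,1]>=110 else ('#' if h[v,u,2]<50 else ('+' if h[v,u,2]<90 else ('O' if h[v,u,2]<140 else '@'))) for u in us))
m('w14',range(210,380,3),range(20,200,6))
print('tray+manifold, scene')
m('s14',range(200,480,3),range(178,300,4))
E
```

```text
time: 66.65
ee_pos: [0.4718, -0.3806, 0.2073]
tcp_rot: [180.0, -0.1, -3.0]
wrist_force: [0.3, -1.0, -0.4]
opening: 0.0857
grasp_force: 0.0
time: 67.9
ee_pos: [0.3919, -0.3765, 0.2248]
tcp_rot: [180.0, -0.0, -3.0]
wrist_force: [0.1, -0.9, 0.4]
opening: 0.0851
grasp_force: 0.0
67.9 [ 0.3919 -0.3765  0.2248] [180.    -0.    -2.99] F [ 0.1 -0.9  0.4] op 0.08511871976806962 g 0.0 q [-43.8   3.9   8.2  94.3  -0.  139.1]
(array([ 208,  189,  110,   84, 5746], dtype=int32), array([256.7, 229.4]), np.int32(4))
 20 ............++++++++++++++++++++++++++...................
 26 ...........+++++++++++++++++++++++++++O..................
 32 ...........+++++++++++++++++++++++++++...................
 38 ...........++++#++++++++++++++++++++++...................
 44 ...........+++++++++++++++++++++++++++...................
 50 ...........+++++++++++++++++++++++++++...................
 56 ...........+++++++++++++++++++++++++++...................
 62 ...........+++++++++++++++++++++++++++...................
 68 ...........++++++@@@@@@@@@@@@@@@@+++++...................
 74 ...........++++++@@@@@@@@@@@@@@
[... 3656 characters left out ...]
@......
274 .................................................................O@@@@@@@@@@O@+++++++O@@......
278 .....................................................................O@@@@@@@@@@@O+++@@@..@@..
282 .........................................................................O@@@@@@@@@@@@@....@..
286 ...................................................O........O................O@@@@@@@@OO...O..
290 .........................................................@..@.....................@@@O....O...
294 ........................++....................................................................
298 ........................++++++++..............................................................
```

The wrist picture shows the scanner square on its mat. In the scene picture all three tubes stand in the tray, all the rings are empty, and the lever ball is still over at about (338,216). Handing in.

```bash
python3 -c "
from h import *
print([px('s14',p) for p in ([.487,-.173,.074],[.495,-.113,.074],[.503,-.055,.074])])
print(workorder.job_done())"
```

```text
[array([245.2, 193.2]), array([266.9, 200. ]), array([288.7, 207. ])]
the job is handed in; nothing more can be done
None
```

The job is done and handed in: I aimed the scanner at the barcode, pushed the valve lever over, and stood all three fitted tubes in the tray (outlet 4 was empty); the scanner was knocked during the run, so I put it back on its mat, and hand-in returned no verdict.

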